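Prop up the display cake and pack its sugar tiles

TASK

Get the book cake ready to be collected: with the pry bar over the grey fulcrum block, lever up the edge of its board that faces the block, slip the wooden riser under that edge, at least 20 mm in and lying flat, and let the board down on it so that hands can get underneath; then lay the bar back lengthwise on its black mat. Stack all the loose sugar tiles that go with the cake in one squared-up pile in the middle of the blue card, edges in line with the card's. Do not shove the cake along the bench or tip it, and leave the bottle, the jar and the bowl where they are.

Things in the scene. Friction and masses are not known exactly. Their poses are not given: they have to be found in the camera images.
- cake: Book-shaped cream display cake on a wooden board 220 (x) x 300 (y) x 15 mm, 1.6 kg in all. Four rubber feet, 20 mm high and wide, 98 mm (x) and 135 mm (y) from the middle, hold the board's underside 20 mm above the bench. Origin: under the board's centre, on the bench; z up. The edge to raise is at x = -110 mm; cake covers x -46 to +106 mm, its top 94 mm up.
- cake_edge (a point): middle of the edge to be raised, on the underside of the board (20 mm above the bench while the board stands on its feet); axes as cake
- fulcrum: Grey fulcrum block fixed to the bench, about 54 mm out from the edge to raise and 55 mm from its middle towards the board's -y. Origin: on the bench under the ridge; x points to the board, square to its edge. Steel ridge, radius 8 mm, along y, top 22 mm up. Base 44 (x) x 60 x 14 mm. Two ears beside the ridge, 48 mm apart inside, 38 mm high, 30 mm long: the bar goes between them.
- bar_grip (a point): Pry bar, 300 mm long, 0.85 kg; this point is in its weighted orange handle near the centre of mass, 26 mm above the flat underside; x runs along the bar to the toe, z up. Handle 34 wide x 44 mm high, from 85 mm behind (tail) to 25 mm ahead of this point; then a steel shank 28 wide x 8 mm thick, level with the underside, to the bend 140 mm ahead.
- bar_bend (a point): underside of the bar at its bend, to be set on the ridge; axes as bar_grip. Ahead of it the toe blade (75 long, 28 wide, 5 mm thick) turns up by 0.15 rad. Set there, the toe reaches 20 mm under the board. Bring it in with the tail raised about 0.37 rad, so that the toe clears the gap. With the tail down on the bench the edge is about 45 mm up and the handle's weight keeps it up when let go.
- bar: the same pry bar: origin under the middle of the handle, on its underside (30 mm behind and 26 mm below bar_grip), same axes
- mat: Black rubber mat fixed to the bench, 360 (x) x 90 (y) x 3 mm, the place of the pry bar. Origin: centre of its underside, x along its length.
- riser_c (a point): Pale wooden riser (shim), 110 (x, length) x 45 (y) x 34 mm (z), lying flat; this point is its centre
- riser: the same riser: origin at the centre of its underside, same axes
- card: Blue card fixed to the bench, 90 x 90 x 4 mm; origin at the centre of its underside
- water: bystander: clear water bottle, 60 mm across, 170 mm high; origin under its centre
- colour: bystander: small green jar of colour, 44 mm across, 50 mm high; origin under its centre
- palette: bystander: small white bowl, 80 mm across, 35 mm high; origin under its centre
- tile1_c (a point): green-rimmed sugar tile, 60 x 60 x 12 mm, 60 g; this point is its centre (may be absent)
- tile2_c (a point): pink-rimmed sugar tile, 60 x 60 x 12 mm, 60 g; this point is its centre (may be absent)
- tile3_c (a point): yellow-rimmed sugar tile, 60 x 60 x 12 mm, 60 g; this point is its centre (may be absent)
- tile4_c (a point): violet-rimmed sugar tile, 60 x 60 x 12 mm, 60 g; this point is its centre (may be absent)
There are look-alikes about, which are no part of the job. What is meant by the riser is not pink, and is the smaller of those in its own colour.

How it is judged:
By the outcome, as a careful person would: the job done as asked, in the order asked, and still so for the second after the job is handed in, with the robot touching nothing.
Of tile1, tile2, tile3, tile4 only 3 to 4 are there at a start; the rules pass over those that are not, and their reading is None.
At some moment in a run one of tile1, tile2, tile3, tile4 may be knocked a few centimetres aside while the robot is not near it.
Once in a run the grip may slacken for a moment while it holds something.
It also fails if it takes over 210 s, if anything falls off the work surface, if the arm or the gripper's body presses on something with over 40 N, if the wrist force passes 120 N, or if a joint passes its speed limit or range.

ROBOT

A 6-joint arm with a two-finger parallel gripper is mounted at the origin on the work surface. World frame = base frame: x ahead of the robot, y to its left, z up, the work surface at z = 0. Lengths are in mm, angles in rad, forces in N, time in s.
With the tool pointing down it reaches from about 350 to 775 mm from the base axis. Payload 7.3 kg.
Tool frame: the origin (TCP) lies at the very end of the fingers, on their centre line; the grasp point (between the pads) lies 19 mm behind it; z points along the fingers, y is the line along which they close (so a half turn about z gives the same grasp; the last joint's range is limited). The gripper opens to 92 mm and grips with 3 to 60 N. Pads are 19 mm wide; open, the fingers measure 130 mm over their backs; the gripper's body (75 mm by 190 mm) begins 47 mm behind the grasp point.
Start: joints at [-1.421, 0.342, 1.524, -0, 1.275, -0.146], TCP at [153.063, -502.212, 226.741] pointing down, gripper open.
Joint ranges: [-2.53, 2.53], [-0.77, 2.02], [0.04, 2.7], [-1, 4.14], [0.28, 2.66], [-3.11, 3.11]. Speed limits (rad/s): [2.57, 2.57, 3.14, 3.14, 3.14, 3.14].

INTERFACE

Orientations are given as [roll, pitch, yaw] about the fixed x, y, z axes, in that order (R = Rz(yaw) Ry(pitch) Rx(roll)).
In Python, from plant import * gives the robot as it stands.
- The arm moves only by the tool arm_command, never from a script. Its arguments are lists of equal length, an entry for each row: "gripper": the finger opening in mm, from 0 to 91.8; "dp": the shift along the tool's x, y, z in units of 25 mm (1.0 is 25 mm), a list of three; "twist": the turn about the tool's z in units of 5 degrees (1.0 is 5 degrees). A call has exactly 5 rows; each row shifts and turns the commanded pose from where the row before left it, along the tool's axes as they then stand; what a row does not reach is not made up. A row lasts 1/8 s, in which the tool goes at most 62.5 mm and 10.7 degrees, less where a joint would pass 70% of its speed; a pose out of reach is approached as far as the arm can. A call is refused whole if a number of a shift passes 1 or a number of a turn 1, either way. A call with a gripper value outside its range is refused whole. The fingers move at their own pace and stop on an object; the grip force is fixed at half the most. Time passes only in rows, so rows that do not move let the fingers close, or fill a call up. It gives the time, the measured TCP pose, the force, the opening and the grip force at its end, in the units of the state.
- get_obs(): the state, without advancing time (a new reading comes with each control period).
- capture(name): name is "scene" or "side" or "wrist"; returns the picture (480x640x3 uint8, red, green, blue); there is no depth.
- get_calibration(name): a dict with "mtx" (3x3 intrinsics, pixels), "position" and "attitude" of the camera in the world; the wrist camera has in their place "mount" (4x4, takes a point from camera to tool coordinates, whose origin is the TCP and whose axes are the flange's). Camera axes: x right, y down, z forward; pixel columns grow to the right and rows downward; lengths in mm; the calibration is good to about 2 mm. A picture is of the moment at which its call begins: read the wrist's pose just before it. get_calibration takes no time and is no camera call.
- close_job(): hands the job in; it is judged then, once.
The state is a dict: "time": time; "joint_positions": joint angles; "dq": joint speeds; "tau": joint torques, N m; "tool_pos": TCP position; "tcp_rot": TCP orientation; "contact_force": force on the tool from outside, world axes, zero at the start; "moment": the same for the moment, N m; "grip_width": finger opening in mm; "finger_force": force on a finger pad.
Only numpy, scipy, OpenCV 4.12 (cv2) and the standard library are available. Lean on these libraries where they do the work, as an engineer would, in place of code of your own. Each camera call takes 0.05 s, during which the arm holds its last target. There are 200 camera calls.

## Working session

There is one attempt and no reset: what is moved stays moved. The work goes in short steps, Python scripts to look and compute and a tool call to move; the robot and the scene stay as the last step left them, time stands still between calls to the robot, and variables do not carry over. Pictures are saved under pics/ and viewed, at most 14 in all, crops included, and the job is handed in when it is done.

Besides the shell and the picture viewer there is one more tool, called after "Emit:" as name(argument=value, ...) on one line, values as JSON. arm_command: Moves the arm, as the interface text tells. Its arguments: {"type":"object","properties":{"gripper":{"type":"array"},"dp":{"type":"array"},"twist":{"type":"array"}},"required":["gripper","dp","twist"]}

```bash
ls; mkdir -p pics; python3 - <<'E'
from plant import *
import cv2
o=get_obs();print(o)
for n in ("scene","side","wrist"):
    print(n,get_calibration(n)); cv2.imwrite(f"pics/{n}0.png",capture(n)[:,:,::-1])
E
```

```text
pics
{'time': 0.0, 'joint_positions': array([-1.42100141e+00,  3.42725968e-01,  1.52501472e+00, -4.10045060e-05,
        1.27540291e+00, -1.45976171e-01]), 'dq': array([-0.00142258,  0.00013212,  0.00073863,  0.00159001, -0.00132243,
        0.00139609]), 'tau': array([-8.84700385e-04, -4.31245172e+01, -2.44217545e+01,  7.17379153e-02,
        5.61948004e-02, -1.23763780e-04]), 'tool_pos': array([ 152.98511265, -501.78741548,  226.04408455]), 'tcp_rot': array([-3.14005250e+00, -1.86804431e-04,  2.95782908e-01]), 'contact_force': array([ 0.59582051,  0.72181433, -0.73358355]), 'moment': array([ 0.02924982,  0.0276654 , -0.08314938]), 'finger_force': 0.0, 'grip_width': 91.35569181331238}
scene {'mtx': array([[588.26357695,   0.        , 321.18891036],
       [  0.        , 588.26357695, 238.66693905],
       [  0.        ,   0.        ,   1.        ]]), 'position': array([1525.8919512 , -354.59677453, 1108.63322632]), 'attitude': array([-2.36639667, -0.00684896,  1.27399029])}
side {'mtx': array([[542.1157706 ,   0.        , 316.61886527],
       [  0.        , 542.1157706 , 237.13790853],
       [  0.        ,   0.        ,   1.        ]]), 'position': array([-307.75964363,  731.57363983,  978.40053155]), 'attitude': array([-2.25576767, -0.01445553, -2.32450344])}
wrist {'mtx': array([[429.98212443,   0.        , 319.99902817],
       [  0.        , 429.98212443, 240.75476772],
       [  0.        ,   0.        ,   1.        ]]), 'mount': array([[ 6.28714551e-04, -9.69246732e-01, -2.46090181e-01,
         6.75002401e+01],
       [ 9.99999735e-01,  6.99524956e-04, -2.00324505e-04,
         3.00540082e-01],
       [ 3.66310095e-04, -2.46089990e-01,  9.69246915e-01,
        -1.57799925e+02],
       [ 0.00000000e+00,  0.00000000e+00,  0.00000000e+00,
         1.00000000e+00]])}
```

View pics/scene0.png

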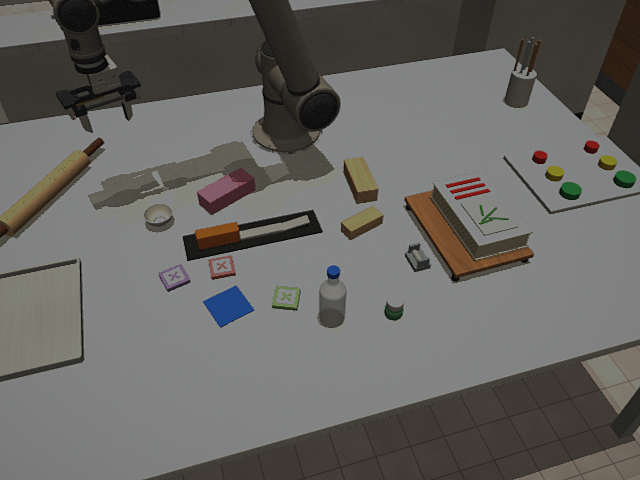

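View pics/side0.png

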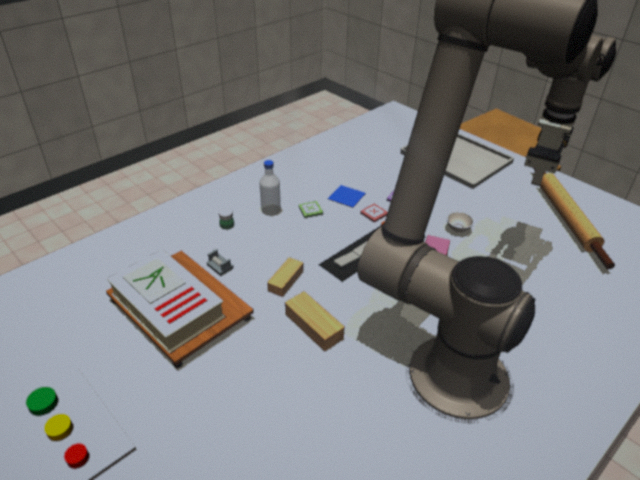

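```bash
cat > h.py <<'E'
from plant import *
import cv2, numpy as np
from scipy.spatial.transform import Rotation as R
def cam(n,o=None):
    c=get_calibration(n)
    if n=="wrist":
        o=o or get_obs(); M=c["mount"]; Rt=R.from_euler("xyz",o["tcp_rot"]).as_matrix()
        return c["mtx"],Rt@M[:3,3]+o["tool_pos"],Rt@M[:3,:3]
    return c["mtx"],np.array(c["position"]),R.from_euler("xyz",c["attitude"]).as_matrix()
def ray(C,uv,z):
    K,p,A=C; uv=np.atleast_2d(np.asarray(uv,float))
    d=(np.c_[uv,np.ones(len(uv))]@np.linalg.inv(K).T)@A.T
    return p+d*((z-p[2])/d[:,2])[:,None]
def proj(C,X):
    K,p,A=C; q=(np.atleast_2d(X)-p)@A@K.T; return q[:,:2]/q[:,2:]
def rects(img,C,lo,hi,z,amin=60):
    h=cv2.cvtColor(img,cv2.COLOR_RGB2HSV); m=cv2.inRange(h,np.array(lo),np.array(hi))
    m=cv2.morphologyEx(m,cv2.MORPH_CLOSE,np.ones((5,5),np.uint8))
    out=[]
    for c in cv2.findContours(m,cv2.RETR_EXTERNAL,cv2.CHAIN_APPROX_NONE)[0]:
        if cv2.contourArea(c)<amin: continue
        w=ray(C,cv2.convexHull(c).reshape(-1,2),z)[:,:2].astype(np.float32)
        (x,y),(a,b),t=cv2.minAreaRect(w); out.append((c.reshape(-1,2).mean(0).round(),np.round([x,y,a,b,t],1)))
    return out
def shot(n,f=None):
    o=get_obs(); C=cam(n,o); i=capture(n)
    if f: cv2.imwrite(f"pics/{f}.png",i[:,:,::-1])
    return i,C
COL=dict(green=((40,80,40),(80,255,255),12),violet=((125,50,50),(150,255,255),12),red1=((0,100,100),(6,255,255),12),red2=((165,80,60),(180,255,255),12),
 blue=((105,150,60),(125,255,255),4),yellow=((15,80,80),(35,255,255),34),orange=((7,150,80),(16,255,255),47),black=((0,0,0),(180,90,40),3))
E
python3 - <<'E'
from h import *
for n in("scene","side"):
    i,C=shot(n)
    print(n, ray(C,[320,240],0))
    for k,(lo,hi,z) in COL.items():
        for r in rects(i,C,lo,hi,z):
            if r[1][0]<900 and abs(r[1][1])<900: print(k,*r)
E
```

```text
scene [[493.14668371 -34.07467142   0.        ]]
green [393. 312.] [777.3  55.9  39.2  32.   55.4]
green [286. 298.] [ 664.1 -170.8   59.2   66.    65.6]
green [490. 216.] [552.4 441.7  76.1  73.7  60.2]
green [571. 190.] [515.2 706.4  53.5  70.6  40.5]
green [625. 178.] [514.8 888.6  53.8  69.6  27.6]
violet [174. 277.] [ 521.3 -417.4   61.6   59.6   14.6]
red1 [221. 266.] [ 519.6 -299.9   57.2   57.6   87.4]
red1 [467. 188.] [424.2 427.4  65.6 107.2   1.4]
red1 [540. 154.] [346.7 711.7  35.6  36.8  58. ]
red2 [226. 191.] [ 238.3 -233.5  106.   180.9   26.4]
blue [228. 306.] [ 640.9 -306.5   89.5   88.1   16.7]
blue [333. 270.] [607.3 -34.6  29.9  29.4  39.1]
yellow [216. 230.] [ 412.4 -290.6  101.6   23.5   89.9]
yellow [362. 218.] [479.6  85.7  43.9 109.3  18.6]
yellow [555. 171.] [450.5 691.2  46.6  41.2  73.5]
yellow [360. 174.] [303.1 143.2  61.  149.   87.4]
yellow [608. 160.] [450.2 871.2  44.6  43.   73.5]
yellow [ 43. 189.] [ 104.6 -714.4   64.9  336.2   50.8]
orange [216. 230.] [ 427.8 -291.1   32.9  109.5    0.5]
orange [463. 240.] [589.4 331.8 294.  214.7   1.8]
black [4
[... 375 characters left out ...]
ed1 [177. 302.] [5.923e+02 3.343e+02 3.800e+01 1.036e+02 4.000e-01]
red2 [180. 304.] [580.5 333.6  68.2 108.8   2. ]
red2 [438. 244.] [ 296.8 -313.5   63.9   59.6   23.4]
blue [346. 196.] [ 640.4 -305.6   84.8   83.4   16.4]
yellow [ 57. 426.] [444.1 691.7  48.8  54.   34.5]
yellow [315. 319.] [311.8 138.3  72.  168.5  86.4]
yellow [284. 276.] [471.3  96.7  48.6 128.4  21.6]
yellow [572. 213.] [ 120.5 -722.7   67.6  384.7   49.3]
orange [184. 313.] [561.2 347.1 291.4 214.1   2. ]
orange [561. 205.] [ 147.7 -706.4   17.9  254.7   50.7]
black [468. 317.] [  78.8 -173.1  363.4  378.5   63.4]
black [340. 267.] [423.  -65.6  78.6  78.6   0.6]
black [403. 238.] [ 390.3 -276.8  116.5   56.6   33.2]
```

Emit:
arm_command(gripper=[80,80,80,80,80], dp=[[0,0,0],[0,0,0],[0,0,0],[0,0,0],[0,0,0]], twist=[-1,-1,-1,-1,-1])

```text
time: 0.88
tool_pos: [153.0, -502.1, 226.6]
tcp_rot: [-3.141, -0.0, 0.735]
contact_force: [-0.2, 0.3, -0.2]
grip_width: 79.7
finger_force: 0.0
```

Emit:
arm_command(gripper=[80,80,80,80,80], dp=[[0,0,0],[0,0,0],[0,0,0],[0,0,0],[0,0,0]], twist=[-1,-1,-1,-1,-1])

```text
time: 1.5
tool_pos: [153.1, -502.1, 226.6]
tcp_rot: [-3.141, -0.0, 1.171]
contact_force: [-0.0, 0.2, -0.1]
grip_width: 80.1
finger_force: 0.0
```

Emit:
arm_command(gripper=[80,80,80,80,80], dp=[[0,0,0],[0,0,0],[0,0,0],[0,0,0],[0,0,0]], twist=[-1,-1,-1,-1,-0.6])

```text
time: 2.12
tool_pos: [153.1, -502.1, 226.6]
tcp_rot: [-3.142, -0.0, 1.572]
contact_force: [-0.5, 0.4, -0.6]
grip_width: 79.8
finger_force: 0.0
```

Emit:
arm_command(gripper=[80,80,80,80,80], dp=[[0,1,0],[0,1,0],[0,1,0],[0,1,0],[0,1,0]], twist=[0,0,0,0,0])

```text
time: 2.75
tool_pos: [278.8, -502.2, 226.6]
tcp_rot: [-3.141, -0.0, 1.57]
contact_force: [-0.5, -0.5, 0.2]
grip_width: 80.4
finger_force: 0.0
```

Emit:
arm_command(gripper=[80,80,80,80,80], dp=[[0.4,1,0],[0.4,1,0],[0.4,1,0],[0.4,1,0],[0.4,1,0]], twist=[0,0,0,0,0])

```text
time: 3.38
tool_pos: [403.9, -452.0, 226.5]
tcp_rot: [-3.141, -0.0, 1.57]
contact_force: [0.7, -0.4, 0.2]
grip_width: 79.7
finger_force: 0.0
```

```bash
python3 - <<'E'
from h import *
o=get_obs();print(o["time"],o["tool_pos"],o["tcp_rot"])
i,C=shot("wrist","w1")
S,C2=shot("scene"); 
print("bottle base",ray(C2,[[333,318],[333,270]],0),ray(C2,[333,270],165),"bowl",ray(C2,[159,218],15),"jar",ray(C2,[394,315],5),"ful",ray(C2,[[418,262]],10))
a=cv2.resize(S[140:310,140:450],None,fx=2.5,fy=2.5,interpolation=2)
cv2.imwrite("pics/crop1.png",a[:,:,::-1])
E
```

```text
3.375 [ 403.87085974 -451.98644664  226.51879124] [-3.14136735e+00 -2.36116102e-04  1.56992446e+00]
bottle base [[744.7885082  -78.97332359   0.        ]
 [603.02744528 -33.4291365    0.        ]] [[740.3791319  -81.22912933 165.        ]] bowl [[ 304.26832985 -429.08777736   15.        ]] jar [[781.00075954  58.74736399   5.        ]] ful [[647.24244119 177.19436711  10.        ]]
```

View pics/crop1.png

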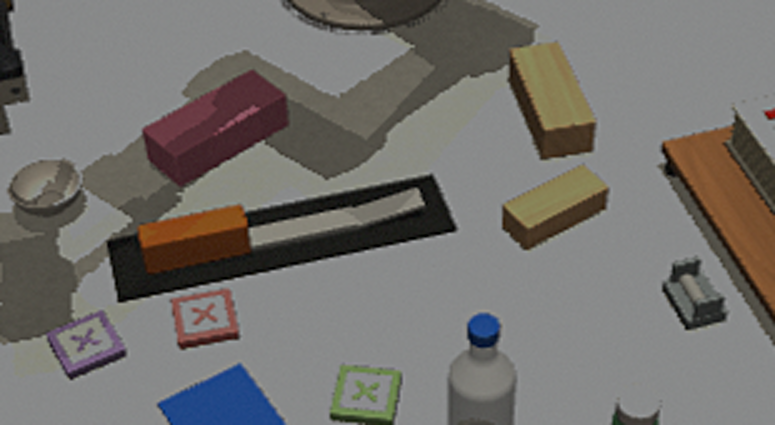

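View pics/w1.png

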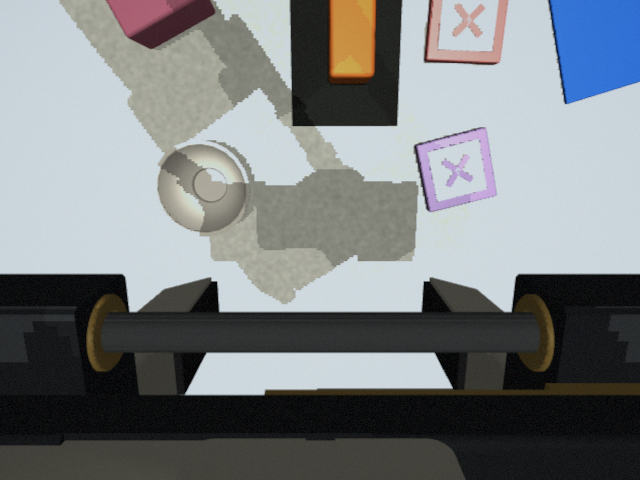

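Emit:
arm_command(gripper=[80,80,80,80,80], dp=[[0.8,0.2,0.2],[0.8,0.2,0.2],[0.8,0.2,0.2],[0.8,0.2,0.2],[0,0,0]], twist=[0,0,0,0,0])

```text
time: 4.1
tool_pos: [423.1, -371.4, 206.5]
tcp_rot: [-3.141, -0.001, 1.571]
contact_force: [0.3, 0.3, -0.1]
grip_width: 80.0
finger_force: 0.0
```

```bash
python3 - <<'E'
from h import *
print(get_obs()["tool_pos"])
i,C=shot("wrist","w2")
for k,z in(("orange",47),("red1",12),("violet",12),("black",3)):
  for r in rects(i,C,*COL[k][:2],z,300): print(k,*r)
E
```

```text
[ 423.08971406 -371.37603134  206.52996475]
orange [326. 108.] [ 428.6 -291.7   33.7  107.7    0.5]
violet [432. 260.] [ 522.1 -416.6   59.7   61.1   14.7]
black [454. 367.] [ 5.462e+02 -5.222e+02  2.970e+01  3.870e+01  1.000e-01]
black [333. 359.] [ 4.274e+02 -5.360e+02  6.362e+02  2.161e+02  1.000e-01]
black [329. 110.] [ 4.260e+02 -2.937e+02  8.880e+01  1.714e+02  2.000e-01]
```

Emit:
arm_command(gripper=[56,56,56,56,56], dp=[[0.75,0.11,0],[0.75,0.11,0],[0.75,0,0.5],[0.8,0,0.5],[0,0,1]], twist=[0,0,0,0,0])

```text
time: 4.78
tool_pos: [429.4, -294.4, 157.4]
tcp_rot: [3.14, 0.001, 1.572]
contact_force: [-0.4, -0.3, 0.0]
grip_width: 56.1
finger_force: 0.0
```

Emit:
arm_command(gripper=[56,56,56,56,56], dp=[[0,0,1],[0,0,1],[0,0,1],[0,0,1],[0,0,0.8]], twist=[0,0,0,0,0])

```text
time: 5.4
tool_pos: [428.7, -295.2, 36.0]
tcp_rot: [-3.141, -0.0, 1.57]
contact_force: [0.1, -0.1, -0.6]
grip_width: 55.8
finger_force: 0.0
```

Emit:
arm_command(gripper=[56,56,56,56,56], dp=[[0,0,0.6],[0,0,0.5],[0,0,0],[0,0,0],[0,0,0]], twist=[0,0,0,0,0])

```text
time: 6.02
tool_pos: [429.1, -296.6, 9.9]
tcp_rot: [3.141, 0.001, 1.57]
contact_force: [0.2, 0.7, -0.4]
grip_width: 55.9
finger_force: 0.0
```

Emit:
arm_command(gripper=[25,25,25,25,25], dp=[[0,0,0],[0,0,0],[0,0,0],[0,0,0],[0,0,0]], twist=[0,0,0,0,0])

```text
time: 6.65
tool_pos: [428.3, -296.2, 9.3]
tcp_rot: [-3.141, -0.0, 1.57]
contact_force: [-3.9, -1.0, 4.5]
grip_width: 34.0
finger_force: 30.0
```

Emit:
arm_command(gripper=[25,25,25,25,25], dp=[[0,0,0],[0,0,-0.5],[0,0,-0.5],[0,0,-0.5],[0,0,-0.5]], twist=[0,0,0,0,0])

```text
time: 7.28
tool_pos: [428.8, -296.2, 60.1]
tcp_rot: [3.141, 0.0, 1.57]
contact_force: [0.5, -0.1, -8.8]
grip_width: 34.2
finger_force: 30.0
```

Emit:
arm_command(gripper=[25,25,25,25,25], dp=[[0,0,-0.5],[0,0,-0.5],[0,0,-0.5],[0,0,-0.5],[0,0,0]], twist=[0,0,0,0,0])

```text
time: 7.9
tool_pos: [429.3, -296.7, 110.4]
tcp_rot: [3.14, 0.002, 1.57]
contact_force: [1.1, 0.2, -9.7]
grip_width: 34.1
finger_force: 30.0
```

```bash
python3 - <<'E'
from h import *
o=get_obs();print(o["tool_pos"],o["contact_force"],o["moment"])
w,C=shot("wrist"); s,_=shot("scene")
a=cv2.resize(s[120:320,120:440],(640,400),interpolation=2)
cv2.imwrite("pics/lift.png",np.vstack([a[:,:,::-1],cv2.resize(w[0:240],(480,180))[:,:,::-1].repeat(1,0) if 0 else np.pad(cv2.resize(w[:280],(457,200)),((0,0),(0,183),(0,0)))[:,:,::-1]]))
E
```

```text
[ 429.29871394 -296.69848835  110.3766189 ] [ 1.14909762  0.24379621 -9.74722277] [-0.41278731 -0.07521798  0.02940253]
```

View pics/lift.png

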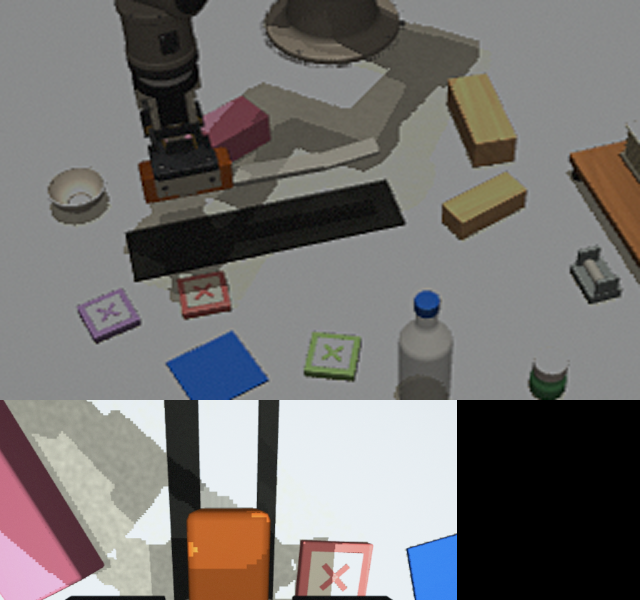

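Emit:
arm_command(gripper=[25,25,25,25,25], dp=[[0,0,-1],[0,0,-1],[0,0,1],[0,0,1],[0,0,0]], twist=[0,0,0,0,0])

```text
time: 8.62
tool_pos: [427.3, -294.9, 107.0]
tcp_rot: [-3.137, -0.004, 1.57]
contact_force: [-0.7, -0.7, -8.2]
grip_width: 33.7
finger_force: 30.0
```

```bash
cat >> h.py <<'E'
def toe(f=None,x=428.5,yaw=0.0,win=None,x0=None):
    """light-grey shank beyond the handle in scene view: line of its pixels cast on the bar's vertical plane"""
    i,C=shot("scene",f); return i,C
def rayx(C,uv,x,y=0,yaw=0):
    K,p,A=C; uv=np.atleast_2d(np.asarray(uv,float)); n=np.array([np.cos(yaw),-np.sin(yaw),0])
    d=(np.c_[uv,np.ones(len(uv))]@np.linalg.inv(K).T)@A.T
    return p+d*((n@(np.array([x,y,0])-p))/(d@n))[:,None]
E
python3 - <<'E'
from h import *
i,C=shot("scene"); print(get_obs()["tool_pos"],get_obs()["moment"],rayx(C,[310,192],428.5))
cv2.imwrite("pics/j1.png",cv2.resize(i[130:270,150:350],None,fx=3,fy=3,interpolation=2)[:,:,::-1])
E
```

```text
[ 428.17536274 -295.70049456  108.38902023] [-0.28356796 -0.09520917 -0.04666872] [[428.5        -41.84957415 115.00437349]]
```

View pics/j1.png

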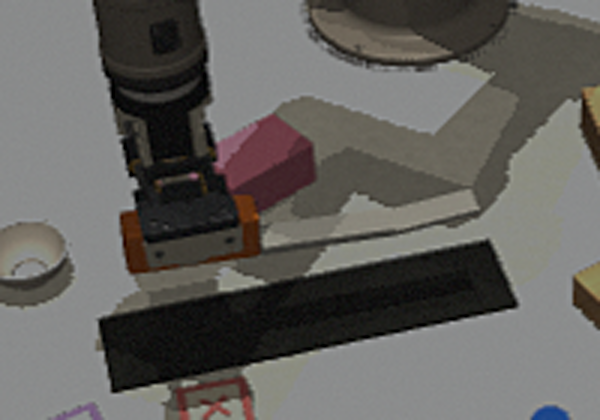

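Emit:
arm_command(gripper=[25,25,25,25,25], dp=[[0,0,0.8],[0,0,0.8],[0,0,0.8],[0,0,0.8],[0,0,0.6]], twist=[0,0,0,0,0])

```text
time: 9.3
tool_pos: [429.6, -297.2, 14.7]
tcp_rot: [3.14, 0.002, 1.57]
contact_force: [0.7, -3.2, -1.9]
grip_width: 33.9
finger_force: 30.0
```

Emit:
arm_command(gripper=[25,25,50,50,50], dp=[[0,0,0.15],[0,0,0],[0,0,0],[0,0,0],[0,0,0]], twist=[0,0,0,0,0])

```text
time: 9.93
tool_pos: [429.1, -296.4, 11.0]
tcp_rot: [3.141, 0.001, 1.57]
contact_force: [0.3, 1.2, -0.6]
grip_width: 50.0
finger_force: 0.0
```

Emit:
arm_command(gripper=[50,50,50,25,25], dp=[[-0.6,0,0],[-0.6,0,0],[0,0,0],[0,0,0],[0,0,0]], twist=[0,0,0,0,0])

```text
time: 10.55
tool_pos: [428.6, -325.9, 10.4]
tcp_rot: [-3.141, -0.0, 1.57]
contact_force: [2.2, 1.1, -1.6]
grip_width: 34.4
finger_force: 1.0
```

Emit:
arm_command(gripper=[25,25,25,25,25], dp=[[0,0,0],[0,0,-0.5],[0,0,-0.5],[0,0,-0.5],[0,0,-0.5]], twist=[0,0,0,0,0])

```text
time: 11.18
tool_pos: [428.7, -326.2, 61.5]
tcp_rot: [3.141, 0.0, 1.57]
contact_force: [-0.4, 0.4, -7.4]
grip_width: 33.7
finger_force: 30.0
```

Emit:
arm_command(gripper=[25,25,25,25,25], dp=[[0,0,-0.5],[0,0,-0.5],[0,0,-0.5],[0,0,-0.5],[0,0,0]], twist=[0,0,0,0,0])

```text
time: 11.8
tool_pos: [429.6, -327.1, 112.4]
tcp_rot: [3.139, 0.003, 1.57]
contact_force: [-0.3, 0.0, 0.4]
grip_width: 25.3
finger_force: 0.0
```

```bash
cat >> h.py <<'E'
def toepix(i,lo=(300,150),hi=(330,260)): pass
E
python3 - <<'E'
from h import *
i,C=shot("scene"); o=get_obs(); print(o["tool_pos"],o["moment"])
cv2.imwrite("pics/j2.png",cv2.resize(i[130:270,150:350],None,fx=3,fy=3,interpolation=2)[:,:,::-1])
h=cv2.cvtColor(i,cv2.COLOR_RGB2HSV)
# candidate toe pixels: predicted position for tilts
for t in (0,.1,.2,.3,.4,.5,.6):
    g=o["tool_pos"]; s=-261.5+ (o["tool_pos"][1]*0)
    d=213+ (-261.5-g[1]); up=13.-(25-3)  # toe mid-thickness rel. to pivot (grasp pt 19 over TCP ~ 25 over bar underside 3)
    print(t,proj(C,[428.5,g[1]+d*np.cos(t)+up*np.sin(t),g[2]+19-d*np.sin(t)+up*np.cos(t)]).round(1))
E
```

```text
[ 429.21804353 -326.68114587  111.5644954 ] [ 0.00764571 -0.11443739 -0.00432067]
0 [[307.5 190.5]]
0.1 [[306.7 198.8]]
0.2 [[305. 207.]]
0.3 [[302.3 215. ]]
0.4 [[298.7 222.8]]
0.5 [[294.3 230.3]]
0.6 [[289.1 237.5]]
```

View pics/j2.png

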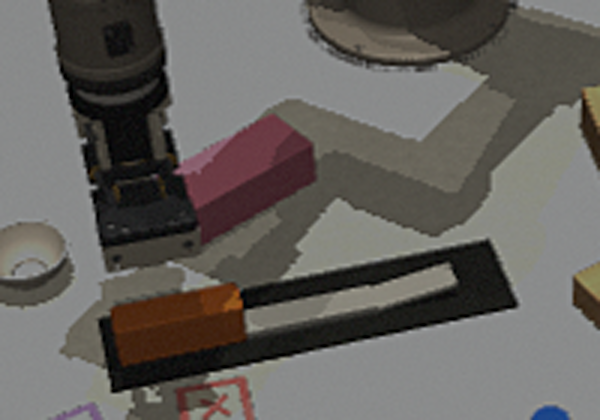

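```bash
python3 - <<'E'
from h import *
print(get_obs()["tool_pos"])
for n in("scene",):
  i,C=shot(n)
  for k,z in(("orange",47),("black",3)):
    for r in rects(i,C,*COL[k][:2],z,300): print(n,k,*r)
E
```

```text
[ 429.21804353 -326.68114587  111.5644954 ]
scene orange [463. 240.] [589.5 331.8 294.  215.    1.8]
scene black [628. 414.] [1150.6  429.9   29.2  136.2   26.4]
scene black [254. 235.] [ 4.230e+02 -2.001e+02  9.150e+01  3.574e+02  1.000e-01]
scene black [611.  90.] [  77.3 1165.1   84.6  254.1   83.5]
scene black [189.  47.] [-637.6 -188.7  158.   468.4   70.6]
scene black [299.  72.] [-454.1  183.9  420.2  979.1   83.4]
scene black [201. 112.] [-374.9 -238.9  301.3 1369.7   73.6]
scene black [107.  11.] [-1075.2  -497.4   415.1   291.     89.9]
```

```bash
python3 - <<'E'
from h import *
i,C=shot("scene")
for r in rects(i,C,(3,150,40),(16,255,255),47,300): print(*r)
E
```

```text
[209. 238.] [ 447.7 -312.5   71.1  110.4    0. ]
[463. 241.] [594.  331.1 301.5 219.5   1.1]
[625.  44.] [-153.2 1393.5  113.9  771.4   45.4]
```

Emit:
arm_command(gripper=[50,50,50,50,50], dp=[[-0.32,0,0],[-0.32,0,0.9],[0,0,1],[0,0,1],[0,0,0.8]], twist=[0,0,0,0,0])

```text
time: 12.58
tool_pos: [428.4, -342.5, 16.5]
tcp_rot: [-3.141, -0.001, 1.57]
contact_force: [0.3, -0.7, -0.7]
grip_width: 49.9
finger_force: 0.0
```

Emit:
arm_command(gripper=[50,50,25,25,25], dp=[[0,0,0.36],[0,0,0],[0,0,0],[0,0,0],[0,0,0]], twist=[0,0,0,0,0])

```text
time: 13.2
tool_pos: [429.1, -342.6, 9.8]
tcp_rot: [3.141, 0.001, 1.57]
contact_force: [-1.2, -0.4, 3.1]
grip_width: 33.9
finger_force: 30.0
```

Emit:
arm_command(gripper=[25,25,25,25,25], dp=[[0,0,0],[0,0,-0.3],[0,0,-0.3],[0,0,-0.3],[0,0,0]], twist=[0,0,0,0,0])

```text
time: 13.82
tool_pos: [428.9, -342.5, 32.1]
tcp_rot: [3.141, 0.001, 1.57]
contact_force: [0.6, -1.6, -6.1]
grip_width: 34.1
finger_force: 30.0
```

Emit:
arm_command(gripper=[25,25,25,25,25], dp=[[0,0,-0.4],[0,0,-0.4],[0,0,-0.4],[0,0,-0.4],[0,0,0]], twist=[0,0,0,0,0])

```text
time: 14.45
tool_pos: [429.2, -342.8, 72.6]
tcp_rot: [3.14, 0.002, 1.57]
contact_force: [1.3, -1.1, -5.4]
grip_width: 33.9
finger_force: 30.0
```

```bash
python3 - <<'E'
from h import *
i,C=shot("scene"); o=get_obs(); print(o["tool_pos"],o["moment"],o["contact_force"],o["grip_width"])
cv2.imwrite("pics/j3.png",cv2.resize(i[130:270,150:350],None,fx=3,fy=3,interpolation=2)[:,:,::-1])
E
```

```text
[ 429.0448212  -342.62448703   72.15767763] [-0.13252809 -0.18935065 -0.06447827] [-1.13678009 -1.80580337 -5.017264  ] 33.290786306282975
```

View pics/j3.png

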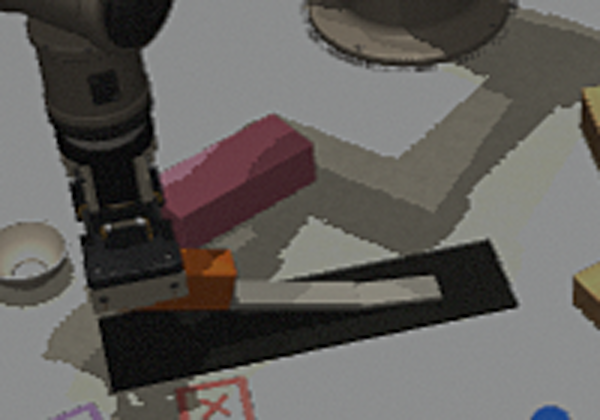

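Emit:
arm_command(gripper=[25,25,25,25,25], dp=[[0,0,0.5],[0,0,0.5],[0,0,0.5],[0,0,0.5],[0,0,0.48]], twist=[0,0,0,0,0])

```text
time: 15.12
tool_pos: [428.7, -342.6, 9.5]
tcp_rot: [-3.142, 0.001, 1.57]
contact_force: [-11.6, 2.2, 41.9]
grip_width: 34.1
finger_force: 30.0
```

Emit:
arm_command(gripper=[25,55,55,55,55], dp=[[0,0,0],[0,0,0],[0,0,0],[0,0,-1],[0,0,-1]], twist=[0,0,0,0,0])

```text
time: 15.75
tool_pos: [428.6, -341.8, 59.9]
tcp_rot: [-3.141, -0.001, 1.57]
contact_force: [-0.0, -0.2, -0.2]
grip_width: 54.8
finger_force: 0.0
```

Emit:
arm_command(gripper=[55,55,55,55,55], dp=[[0,0,-1],[0,0,-1],[0,0,-1],[0,0,-1],[0,0,-1]], twist=[0,0,0,0,0])

```text
time: 16.38
tool_pos: [428.7, -341.8, 185.4]
tcp_rot: [3.141, -0.0, 1.57]
contact_force: [0.1, -0.0, -0.3]
grip_width: 55.3
finger_force: 0.0
```

Emit:
arm_command(gripper=[55,55,55,55,55], dp=[[1,0.8,-1],[1,0.8,0],[1,0.8,0],[1,0.8,0],[1,0.8,0]], twist=[0,0,0,0,0])

```text
time: 17.0
tool_pos: [529.3, -216.2, 209.6]
tcp_rot: [3.142, -0.0, 1.57]
contact_force: [-0.7, -0.4, 0.3]
grip_width: 55.0
finger_force: 0.0
```

Emit:
arm_command(gripper=[55,55,55,55,55], dp=[[1,0.3,0],[1,0.3,0],[1,0.3,0],[1,0.3,0],[1,0.3,0]], twist=[0,0,0,0,0])

```text
time: 17.62
tool_pos: [566.5, -91.2, 209.5]
tcp_rot: [-3.142, -0.0, 1.57]
contact_force: [-0.4, 0.9, -0.1]
grip_width: 54.9
finger_force: 0.0
```

Emit:
arm_command(gripper=[55,55,55,55,55], dp=[[1,0,0],[1,0,0],[1,0,0],[1,0,0],[0,0,0]], twist=[0,0,0,0,0])

```text
time: 18.25
tool_pos: [566.3, 9.3, 209.5]
tcp_rot: [-3.141, -0.0, 1.573]
contact_force: [0.5, -0.9, -0.1]
grip_width: 54.9
finger_force: 0.0
```

```bash
python3 - <<'E'
from h import *
print(get_obs()["tool_pos"])
i,C=shot("wrist","w3")
for k,z in(("orange",35),("yellow",34)):
    for r in rects(i,C,*COL[k][:2],z,300): print(k,*r)
i,C=shot("scene")
for r in rects(i,C,(3,150,40),(16,255,255),47,300): print(*r)
E
```

```text
[566.25946077   9.25336342 209.53234006]
yellow [479. 336.] [702.3 -91.9   9.4  64.3   5.1]
yellow [161. 336.] [433.5 -92.8  64.2   9.2  85.9]
yellow [216. 117.] [483.7  85.5  48.5 108.7  19.1]
yellow [37. 43.] [362.  134.7  63.8  53.9  85.6]
[209. 237.] [ 447.9 -313.4  110.7   69.5   89.5]
[463. 241.] [594.3 330.7 302.4 219.6   1.3]
[625.  43.] [-153.2 1393.5  113.9  771.4   45.4]
```

View pics/w3.png

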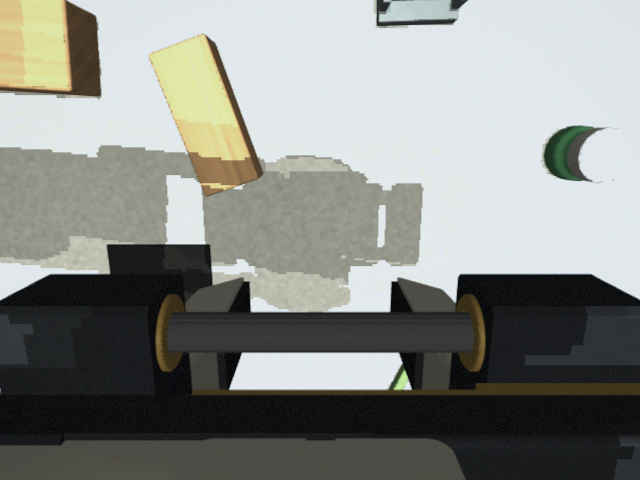

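Emit:
arm_command(gripper=[55,55,55,55,55], dp=[[1,0.3,0],[1,0.3,0],[1,0.3,0],[1,0.3,0],[0,0,0]], twist=[0,0,0,0,0])

```text
time: 18.98
tool_pos: [596.9, 107.9, 209.2]
tcp_rot: [-3.141, 0.0, 1.571]
contact_force: [-0.3, -0.5, -0.4]
grip_width: 55.3
finger_force: 0.0
```

```bash
python3 - <<'E'
from h import *
print(get_obs()["tool_pos"])
i,C=shot("wrist","w4")
for k,z in(("orange",35),("yellow",34)):
    for r in rects(i,C,*COL[k][:2],z,300): print(k,*r)
np.savez("w4.npz",K=C[0],p=C[1],A=C[2])
E
```

```text
[596.9281003  107.94514671 209.15750085]
orange [266.  29.] [582.9 244.2 297.6  37.7   0. ]
yellow [480. 337.] [733.1   5.8   9.2  62.4   4.3]
yellow [161. 337.] [463.7   5.8  63.3   9.   86.6]
yellow [175. 237.] [482.2  90.1  50.2 101.9  21.6]
yellow [ 29. 178.] [377.3 133.5  70.3  52.2  79.7]
yellow [138.  44.] [477.2 238.   85.9  25.    0. ]
yellow [396.  36.] [650.4 238.7 154.   13.3   9.5]
yellow [238.  23.] [540.5 248.5 179.6  18.1   0. ]
```

View pics/w4.png

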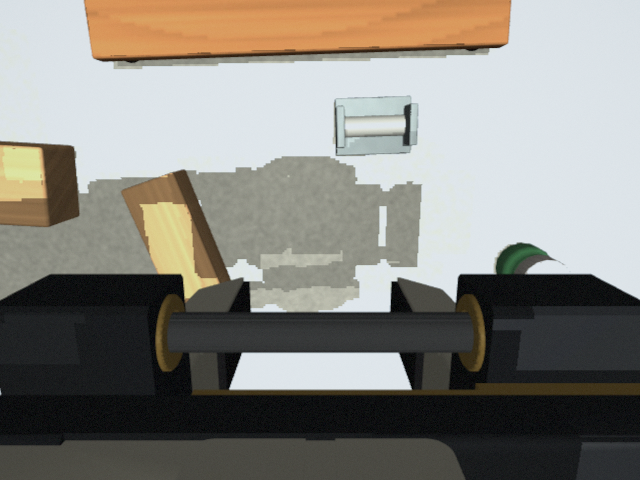

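```bash
python3 - <<'E'
from h import *
d=np.load("w4.npz");C=(d["K"],d["p"],d["A"])
print("ridge",ray(C,[[346,126],[406,125]],20))
print("ears inner",ray(C,[[344,123],[410,122]],38), "base corners",ray(C,[[334,154],[411,155],[336,98]],14))
print("board low edge",ray(C,[[98,60],[508,46]],20))
i=cv2.imread("pics/w4.png"); 
for u in(110,200,300,400,490):
  h=cv2.cvtColor(i[:,u:u+1],cv2.COLOR_BGR2HSV)[:80,0]; v=[(r,*h[r]) for r in range(38,66,2)]
  s=[r for r in range(80) if h[r,1]>110]; print(u,max(s), ray(C,[u,max(s)],20))
E
```

```text
ridge [[618.75930602 178.35177006  20.        ]
 [665.4868427  179.13734629  20.        ]]
ears inner [[616.22288416 180.25098047  38.        ]
 [664.8778378  180.99607227  38.        ]] base corners [[609.77455404 156.63034331  14.        ]
 [671.82615599 155.88821877  14.        ]
 [610.96323821 199.55821553  14.        ]]
board low edge [[431.32856173 226.23025749  20.        ]
 [738.76622017 236.13185611  20.        ]]
110 60 [[440.36791738 226.23493035  20.        ]]
200 57 [[508.28527462 228.37180721  20.        ]]
300 53 [[583.45934743 231.20122024  20.        ]]
400 50 [[658.30451278 233.3235216   20.        ]]
490 47 [[725.40547156 235.43428551  20.        ]]
```

Emit:
arm_command(gripper=[55,55,55,55,55], dp=[[-1,-0.35,0],[-1,-0.35,0],[-1,-0.35,0],[-1,-0.35,0],[-1,-0.35,0]], twist=[0,0,0,0,0])

```text
time: 19.65
tool_pos: [551.9, -19.7, 209.6]
tcp_rot: [-3.142, 0.001, 1.568]
contact_force: [-0.5, 0.4, 0.6]
grip_width: 54.9
finger_force: 0.0
```

Emit:
arm_command(gripper=[55,55,55,55,55], dp=[[-1,-0.4,0],[-1,-0.4,0],[-1,-0.4,0],[-1,-0.4,0],[-1,-0.4,0]], twist=[0,0,0,0,0])

```text
time: 20.27
tool_pos: [501.4, -144.4, 209.6]
tcp_rot: [-3.141, 0.001, 1.568]
contact_force: [0.7, 0.6, 0.1]
grip_width: 54.9
finger_force: 0.0
```

Emit:
arm_command(gripper=[55,55,55,55,55], dp=[[-1,-0.6,0],[-1,-0.6,0],[-1,-0.6,0],[-1,-0.6,0],[-1,-0.6,0]], twist=[0,0,0,0,0])

```text
time: 20.9
tool_pos: [425.8, -269.1, 209.6]
tcp_rot: [-3.141, 0.001, 1.568]
contact_force: [0.1, -0.3, -0.3]
grip_width: 55.3
finger_force: 0.0
```

Emit:
arm_command(gripper=[55,55,55,55,55], dp=[[-1,0,0],[-1,0,0],[0,0,0.8],[0,0,1],[0,0,1]], twist=[0,0,0,0,0])

```text
time: 21.52
tool_pos: [427.5, -318.4, 138.7]
tcp_rot: [3.141, 0.001, 1.569]
contact_force: [-0.2, 0.2, 0.5]
grip_width: 55.1
finger_force: 0.0
```

```bash
python3 - <<'E'
from h import *
print(get_obs()["tool_pos"])
i,C=shot("wrist")
for r in rects(i,C,(3,150,40),(16,255,255),47,300): print(*r)
E
```

```text
[ 427.5413092  -318.41383899  138.73613431]
[322. 228.] [ 430.4 -310.1  103.    33.9   90. ]
```

Emit:
arm_command(gripper=[55,55,55,55,55], dp=[[0,0.05,1],[0,0,1],[0,0,1],[0,0,1],[0,0,0.7]], twist=[0,0,0,0,0])

```text
time: 22.2
tool_pos: [428.8, -318.1, 21.3]
tcp_rot: [-3.141, -0.0, 1.569]
contact_force: [-0.1, -0.7, 0.3]
grip_width: 55.4
finger_force: 0.0
```

Emit:
arm_command(gripper=[55,55,25,25,25], dp=[[0,0,0.45],[0,0,0],[0,0,0],[0,0,0],[0,0,0]], twist=[0,0,0,0,0])

```text
time: 22.82
tool_pos: [429.0, -317.5, 11.4]
tcp_rot: [3.141, 0.001, 1.57]
contact_force: [0.4, 0.2, 2.9]
grip_width: 34.1
finger_force: 30.0
```

Emit:
arm_command(gripper=[25,25,25,25,25], dp=[[0,0,0],[0,0,-0.3],[0,0,-0.5],[0,0,-0.5],[0,0,-0.5]], twist=[0,0,0,0,0])

```text
time: 23.45
tool_pos: [428.7, -317.2, 56.6]
tcp_rot: [3.141, 0.0, 1.57]
contact_force: [-0.1, -0.9, -7.5]
grip_width: 33.8
finger_force: 30.0
```

Emit:
arm_command(gripper=[25,25,25,25,25], dp=[[0,0,-0.6],[0,0,-0.6],[0,0,-0.7],[0,0,-0.6],[0,0,-0.5]], twist=[0,0,0,0,0])

```text
time: 24.08
tool_pos: [428.8, -317.3, 131.8]
tcp_rot: [3.141, 0.0, 1.57]
contact_force: [0.7, -0.6, -8.9]
grip_width: 34.0
finger_force: 30.0
```

Emit:
arm_command(gripper=[25,25,25,25,25], dp=[[0,0.6,0],[0,0.8,0],[0,0.8,0],[0,0.8,0],[0,0.8,0]], twist=[0.4,0.4,0.4,0.4,0.4])

```text
time: 24.7
tool_pos: [523.7, -324.1, 130.6]
tcp_rot: [-3.141, -0.0, 1.394]
contact_force: [-1.0, -0.3, -8.4]
grip_width: 33.9
finger_force: 30.0
```

```bash
python3 - <<'E'
from h import *
o=get_obs();print(o["tool_pos"],o["tcp_rot"],o["moment"],o["contact_force"])
d=np.array([605.7,-24])-o["tool_pos"][:2]; y=o["tcp_rot"][2]
print("tool x,y units", (d@[np.cos(y),np.sin(y)])/25,(d@[np.sin(y),-np.cos(y)])/25)
E
```

```text
[ 523.692485   -324.06513444  130.64090855] [-3.14050225e+00 -3.79166974e-04  1.39434798e+00] [-0.36498895 -0.01569007 -0.00120854] [-0.9528177  -0.34998437 -8.37108291]
tool x,y units 12.392049845792844 1.1225010006810077
```

Emit:
arm_command(gripper=[25,25,25,25,25], dp=[[0.7,0.07,0],[0.8,0.07,0],[0.9,0.07,0],[0.9,0.07,0],[0.9,0.07,0]], twist=[0,0,0,0,0])

```text
time: 25.32
tool_pos: [550.6, -220.6, 131.0]
tcp_rot: [3.141, 0.0, 1.396]
contact_force: [0.1, -0.6, -8.3]
grip_width: 33.8
finger_force: 30.0
```

Emit:
arm_command(gripper=[25,25,25,25,25], dp=[[0.9,0.08,0],[0.9,0.08,0],[0.9,0.08,0],[0.9,0.08,0],[0.9,0.08,0]], twist=[0,0,0,0,0])

```text
time: 25.95
tool_pos: [580.0, -111.8, 130.7]
tcp_rot: [-3.142, 0.0, 1.396]
contact_force: [0.3, -0.4, -8.2]
grip_width: 34.0
finger_force: 30.0
```

Emit:
arm_command(gripper=[25,25,25,25,25], dp=[[0.9,0.08,0],[0.9,0.08,0],[0.9,0.08,0],[0.7,0.08,0],[0,0,0]], twist=[0,0,0,0,0])

```text
time: 26.58
tool_pos: [602.7, -29.4, 130.6]
tcp_rot: [-3.142, -0.0, 1.397]
contact_force: [-0.0, -0.6, -8.6]
grip_width: 33.8
finger_force: 30.0
```

```bash
python3 - <<'E'
from h import *
o=get_obs();print(o["tool_pos"],o["tcp_rot"],o["moment"],o["contact_force"])
d=np.array([605.7,-24])-o["tool_pos"][:2]; y=o["tcp_rot"][2]
print("tool x,y units", (d@[np.cos(y),np.sin(y)])/25,(d@[np.sin(y),-np.cos(y)])/25)
i,C=shot("scene"); cv2.imwrite("pics/j4.png",cv2.resize(i[140:340,280:500],None,fx=3,fy=3,interpolation=2)[:,:,::-1])
g=o["tool_pos"];u=np.array([np.cos(y),np.sin(y),0]); print(proj(C,[g+u*(33+213)+[0,0,7.5]]))
E
```

```text
[602.69867021 -29.37795711 130.6404676 ] [-3.14155404e+00 -1.66941158e-05  1.39746072e+00] [-0.44946117 -0.06585152  0.00175234] [-0.03596229 -0.59159016 -8.62333909]
tool x,y units 0.23260017356203716 0.08115296917454455
[[438.18072301 222.02436292]]
```

View pics/j4.png

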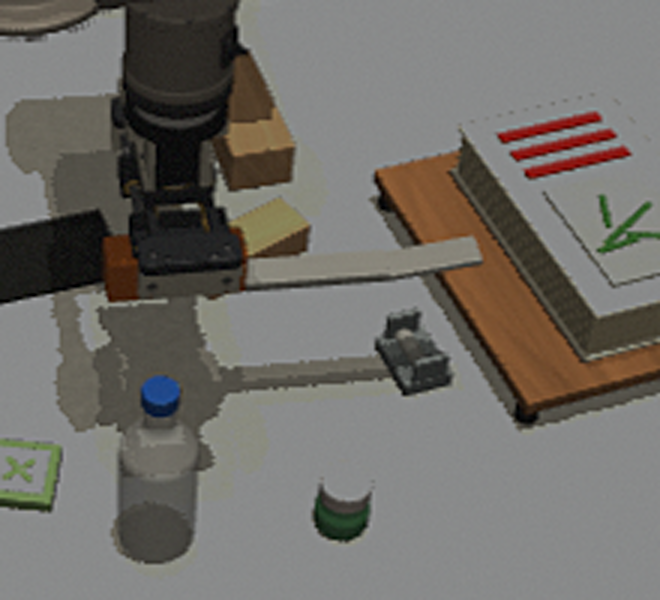

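Emit:
arm_command(gripper=[25,25,25,25,25], dp=[[0.1,0.08,0],[0,0,0.8],[0,0,0.8],[0,0,0.8],[0,0,0.6]], twist=[0,0,0,0,0])

```text
time: 27.25
tool_pos: [604.8, -29.6, 54.8]
tcp_rot: [-3.141, 0.0, 1.394]
contact_force: [-0.2, -0.2, -8.8]
grip_width: 33.5
finger_force: 30.0
```

Emit:
arm_command(gripper=[25,25,25,25,25], dp=[[0,0,0.5],[0,0,0.4],[0,0,0.3],[0,0,0.2],[0,0,0]], twist=[0,0,0,0,0])

```text
time: 27.88
tool_pos: [605.4, -29.3, 21.1]
tcp_rot: [3.14, 0.0, 1.395]
contact_force: [0.2, -1.7, -6.1]
grip_width: 33.5
finger_force: 30.0
```

Emit:
arm_command(gripper=[25,25,25,25,25], dp=[[0,0,0.1],[0,0,0.1],[0,0,0.1],[0,0,0.1],[0,0,0]], twist=[0,0,0,0,0])

```text
time: 28.5
tool_pos: [605.1, -29.1, 11.8]
tcp_rot: [3.141, 0.0, 1.395]
contact_force: [-2.8, -3.2, 3.8]
grip_width: 33.9
finger_force: 30.0
```

```bash
python3 - <<'E'
from h import *
o=get_obs();print(o["tool_pos"],o["tcp_rot"],o["moment"],o["contact_force"])
i,C=shot("scene"); cv2.imwrite("pics/j5.png",cv2.resize(i[140:340,280:500],None,fx=3,fy=3,interpolation=2)[:,:,::-1])
E
```

```text
[605.09294348 -29.10503055  11.78888513] [3.14085701e+00 2.35291079e-04 1.39534031e+00] [-0.12152901  0.49437171 -0.10806072] [-2.78605763 -3.19572798  3.75393842]
```

View pics/j5.png

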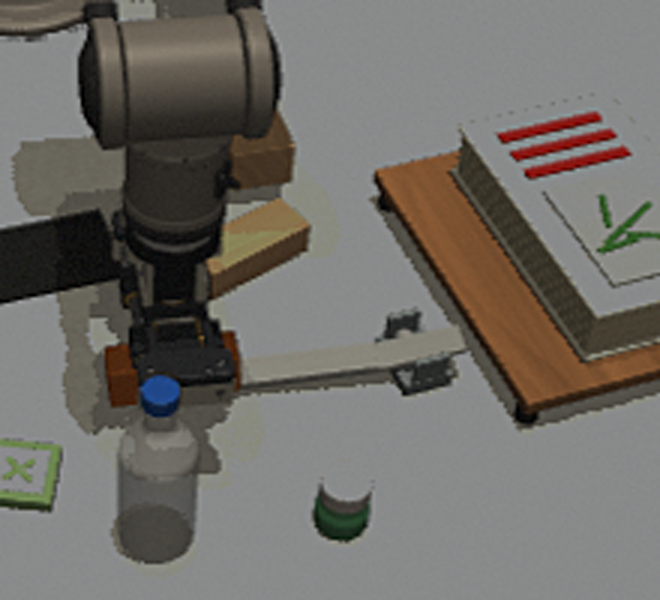

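Emit:
arm_command(gripper=[45,45,45,45,45], dp=[[0,0,0],[0,0,0],[0,0,0],[-0.6,0,0],[-0.6,0,0]], twist=[0,0,0,0,0])

```text
time: 29.18
tool_pos: [599.5, -59.6, 10.6]
tcp_rot: [3.142, 0.0, 1.396]
contact_force: [-0.6, 0.2, -0.4]
grip_width: 45.2
finger_force: 0.0
```

```bash
python3 - <<'E'
from h import *
o=get_obs();print(o["tool_pos"],o["tcp_rot"],o["contact_force"],o["grip_width"])
i,C=shot("scene")
u=np.array([np.cos(1.396),np.sin(1.396),0]);n=np.array([u[1],-u[0],0]);
h=cv2.cvtColor(i,cv2.COLOR_RGB2HSV); m=cv2.inRange(h,np.array((3,150,40)),np.array((16,255,255)))
m[:,:310]=0;m[:,365:]=0;m[:240]=0
w=ray(C,np.argwhere(m)[:,::-1],44)[:,:2]
print(len(w),(w@u[:2]).min(),(w@u[:2]).max(), "grip along",o["tool_pos"][:2]@u[:2],"ridge",np.array([641.5,179])@u[:2])
# toe end: bright shank pixels right of handle
m2=((h[:,:,2]>125)&(h[:,:,1]<40)&(h[:,:,0]>0)).astype(np.uint8)
for v in range(242,266,3): print(v,[int(x) for x in i[v,408:444:3].mean(1)])
E
```

```text
[599.47842061 -59.63044279  10.64863225] [3.14155226e+00 2.43005224e-04 1.39555768e+00] [-0.60085811  0.18106455 -0.37221109] 45.196060803437106
305 92.06107933308664 134.86880575060962 grip along 45.532043451020414 ridge 287.83410152035174
242 [138, 138, 141, 134, 142, 139, 122, 79, 32, 90, 85, 87]
245 [129, 113, 63, 52, 106, 138, 140, 72, 79, 20, 91, 82]
248 [105, 39, 39, 39, 128, 138, 138, 141, 107, 70, 53, 91]
251 [50, 48, 132, 117, 128, 128, 126, 129, 132, 75, 17, 89]
254 [130, 130, 127, 127, 127, 129, 129, 127, 129, 70, 80, 22]
257 [130, 128, 129, 127, 127, 128, 120, 104, 52, 109, 78, 70]
260 [130, 135, 134, 89, 114, 76, 53, 51, 144, 138, 67, 79]
263 [60, 32, 78, 57, 40, 43, 40, 94, 105, 138, 141, 71]
```

Emit:
arm_command(gripper=[25,25,25,25,25], dp=[[0,0,0],[0,0,0],[0,0,0],[0.05,0,-0.4],[0.05,0,-0.4]], twist=[0,0,0,0,0])

```text
time: 29.85
tool_pos: [599.3, -55.4, 30.4]
tcp_rot: [-3.139, -0.0, 1.396]
contact_force: [-0.3, -0.6, -8.1]
grip_width: 34.1
finger_force: 30.0
```

Emit:
arm_command(gripper=[25,25,25,25,25], dp=[[0.03,0,-0.37],[0.04,0,-0.37],[0.1,0,-0.4],[0.14,0,-0.54],[0,0,0]], twist=[0,0,0,0,0])

```text
time: 30.48
tool_pos: [602.5, -48.2, 74.4]
tcp_rot: [3.139, -0.0, 1.396]
contact_force: [-0.2, -1.4, -5.4]
grip_width: 33.9
finger_force: 30.0
```

Emit:
arm_command(gripper=[25,25,25,25,25], dp=[[0.16,0,-0.46],[0.16,0,-0.46],[0.14,0,-0.31],[0.14,0,-0.31],[0,0,0]], twist=[0,0,0,0,0])

```text
time: 31.1
tool_pos: [604.5, -33.3, 112.0]
tcp_rot: [3.14, -0.0, 1.396]
contact_force: [-0.4, -0.4, -6.7]
grip_width: 33.8
finger_force: 30.0
```

```bash
python3 - <<'E'
from h import *
o=get_obs();print(o["tool_pos"],o["tcp_rot"],o["contact_force"],o["moment"],o["grip_width"])
i,C=shot("scene"); w,_=shot("wrist"); sd,_=shot("side")
a=cv2.resize(i[190:320,300:480],(720,520),interpolation=2)
cv2.imwrite("pics/k1.png",a[:,:,::-1]); 
for r in range(215,275,4): print(r,[int(x) for x in i[r,400:450:3].mean(1)])
E
```

```text
[604.52481379 -33.28733074 111.97054673] [ 3.14016790e+00 -1.81359226e-04  1.39574074e+00] [-0.38792841 -0.38559129 -6.71646046] [-0.09625329 -0.11254982 -0.02489575] 33.799574768020626
215 [138, 138, 137, 67, 80, 25, 95, 85, 90, 89, 84, 84, 85, 81, 46, 63, 49]
219 [138, 137, 139, 140, 66, 80, 25, 88, 89, 92, 88, 83, 84, 82, 82, 40, 59]
223 [139, 138, 139, 138, 141, 73, 73, 25, 88, 91, 89, 85, 84, 84, 81, 80, 51]
227 [138, 138, 138, 137, 139, 143, 74, 73, 44, 86, 90, 89, 82, 82, 82, 81, 84]
231 [139, 139, 137, 139, 137, 138, 142, 74, 69, 46, 87, 92, 87, 80, 82, 83, 76]
235 [138, 139, 139, 138, 138, 139, 140, 128, 79, 42, 67, 85, 92, 86, 83, 79, 83]
239 [138, 138, 137, 139, 138, 136, 139, 137, 91, 79, 41, 87, 85, 89, 86, 82, 81]
243 [138, 139, 138, 139, 144, 125, 102, 142, 140, 121, 79, 18, 75, 82, 90, 86, 82]
247 [138, 139, 138, 20, 37, 43, 35, 143, 138, 140, 88, 82, 19, 97, 84, 83, 87]
251 [125, 123, 129, 128, 128, 134, 119, 110, 140, 140, 143, 74, 80, 21, 92, 85, 84]
255 [131, 125, 124, 130, 130, 128, 128, 128, 127, 128, 128, 140, 75, 75, 28, 90, 87]
259 [147, 116, 45, 65, 69, 83, 78, 114, 111, 77, 123, 133, 143, 77, 71, 43, 85]
263 [76, 78, 78, 51, 38, 78, 31, 40, 41, 37, 94, 147, 138, 132, 76, 70, 49]
267 [69, 71, 66, 125, 38, 120, 56, 44, 42, 37, 94, 139, 136, 139, 124, 79, 42]
271 [137, 139, 139, 138, 144, 28, 94, 137, 141, 138, 137, 139, 137, 137, 140, 90, 83]
```

View pics/k1.png

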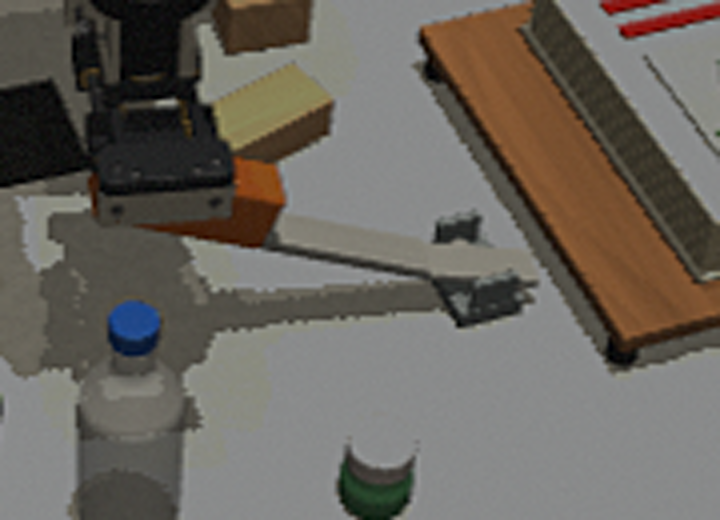

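```bash
python3 - <<'E'
from h import *
i,C=shot("scene"); u=np.array([np.cos(1.396),np.sin(1.396)])
p=ray(C,[[434,259],[433,255]],16); print(p,p[:,:2]@u, "ridge",np.array([641.5,179])@u)
E
```

```text
[[654.20607796 217.08060228  16.        ]
 [640.87132582 220.43350781  16.        ]] [327.54411397 328.52691349] ridge 287.83410152035174
```

Emit:
arm_command(gripper=[25,25,25,25,25], dp=[[0.25,0,0.05],[0.25,0,0.05],[0.25,0,0.05],[0.25,0,0.05],[0,0,0]], twist=[0,0,0,0,0])

```text
time: 31.92
tool_pos: [608.4, -7.8, 105.8]
tcp_rot: [-3.141, -0.001, 1.396]
contact_force: [0.9, 2.2, -6.1]
grip_width: 33.7
finger_force: 30.0
```

Emit:
arm_command(gripper=[25,25,25,25,25], dp=[[0.18,0,0.04],[0.18,0,0.04],[0,0,0],[0,0,0],[0,0,0]], twist=[0,0,0,0,0])

```text
time: 32.55
tool_pos: [610.0, 0.1, 104.1]
tcp_rot: [-3.141, -0.0, 1.395]
contact_force: [-0.1, 2.3, -6.0]
grip_width: 33.8
finger_force: 30.0
```

```bash
python3 - <<'E'
from h import *
o=get_obs();print(o["tool_pos"],o["contact_force"],o["moment"])
i,C=shot("scene"); u=np.array([np.cos(1.396),np.sin(1.396)])
for r in range(228,275,3): print(r,[int(x) for x in i[r,400:460:3].mean(1)])
h=cv2.cvtColor(i,cv2.COLOR_RGB2HSV); m=cv2.inRange(h,np.array((3,150,40)),np.array((16,255,255)))
m[:,:310]=0;m[:,390:]=0;m[:210]=0
v=np.argwhere(m)[:,::-1]; print("handle right px",v[v[:,0].argmax()],v[v[:,1].argmax()])
for r in rects(i,C,*COL["orange"][:2],35,500): print(r)
E
```

```text
[6.09961109e+02 6.00872262e-02 1.04098971e+02] [-0.13225965  2.31426117 -6.01189134] [ 0.58810961 -0.29786984 -0.00871518]
228 [140, 139, 139, 138, 139, 140, 73, 86, 28, 88, 91, 89, 85, 84, 83, 82, 80, 43, 55, 50]
231 [139, 138, 138, 137, 138, 138, 143, 76, 70, 47, 87, 92, 90, 82, 82, 83, 80, 83, 59, 41]
234 [139, 138, 139, 138, 139, 138, 139, 86, 80, 19, 93, 86, 91, 86, 84, 82, 83, 77, 73, 82]
237 [138, 138, 138, 138, 139, 139, 140, 142, 74, 82, 26, 92, 85, 87, 84, 86, 81, 81, 80, 39]
240 [138, 139, 139, 138, 139, 139, 139, 140, 129, 78, 71, 60, 86, 86, 88, 83, 83, 82, 79, 86]
243 [139, 139, 138, 141, 144, 126, 106, 143, 138, 121, 79, 19, 75, 83, 88, 85, 83, 80, 84, 80]
246 [140, 141, 138, 45, 55, 39, 36, 145, 138, 142, 73, 75, 27, 92, 85, 86, 86, 84, 82, 84]
249 [124, 122, 124, 124, 104, 64, 35, 127, 140, 139, 132, 78, 38, 63, 87, 87, 83, 84, 82, 83]
252 [124, 124, 127, 123, 125, 126, 126, 127, 130, 130, 132, 118, 93, 18, 90, 87, 86, 78, 85, 81]
255 [62, 86, 123, 132, 125, 124, 124, 131, 129, 130, 129, 129, 128, 47, 23, 91, 86, 84, 79, 86]
258 [142, 142, 74, 51, 51, 58, 73, 137, 119, 100, 135, 130, 128, 131, 29, 50, 88, 88, 82, 75]
261 [79, 80, 79, 25, 53, 50, 62, 52, 38, 40, 68, 60, 54, 54, 50, 20, 76, 87, 89, 82]
264 [77, 78, 79, 71, 74, 106, 28, 42, 41, 41, 101, 72, 67, 72, 77, 76, 27, 85, 89, 87]
267 [67, 67, 93, 137, 37, 118, 56, 49, 42, 36, 93, 141, 138, 139, 126, 80, 42, 63, 83, 87]
270 [138, 139, 141, 138, 145, 32, 30, 76, 138, 139, 140, 138, 138, 138, 141, 71, 83, 21, 91, 84]
273 [138, 138, 138, 139, 140, 143, 140, 139, 139, 139, 137, 139, 138, 140, 136, 130, 75, 73, 34, 93]
handle right px [384 240] [375 252]
(array([463., 240.]), array([578.9, 339.5, 297.5, 217.1,   1.9]))
```

Emit:
arm_command(gripper=[25,25,25,25,25], dp=[[-0.18,0,0.33],[-0.16,0,0.33],[-0.14,0,0.34],[-0.12,0,0.34],[0,0,0]], twist=[0,0,0,0,0])

```text
time: 33.22
tool_pos: [607.3, -15.7, 70.0]
tcp_rot: [-3.141, 0.001, 1.395]
contact_force: [0.8, -0.1, -4.2]
grip_width: 33.8
finger_force: 30.0
```

Emit:
arm_command(gripper=[25,25,25,25,25], dp=[[-0.12,0,0.4],[-0.11,0,0.4],[-0.08,0,0.4],[-0.07,0,0.4],[0,0,0]], twist=[0,0,0,0,0])

```text
time: 33.85
tool_pos: [605.3, -24.8, 29.5]
tcp_rot: [-3.14, 0.001, 1.395]
contact_force: [0.3, -4.8, -2.9]
grip_width: 33.7
finger_force: 30.0
```

Emit:
arm_command(gripper=[25,25,25,25,25], dp=[[-0.04,0,0.3],[-0.03,0,0.3],[0,0,0.22],[0,0,0],[0,0,0]], twist=[0,0,0,0,0])

```text
time: 34.48
tool_pos: [605.5, -26.1, 12.7]
tcp_rot: [3.14, 0.001, 1.396]
contact_force: [-8.5, -3.8, 19.6]
grip_width: 33.6
finger_force: 30.0
```

```bash
cat >> h.py <<'E'
def ext(i,C,x0,x1,y0,y1):
    "bottom orange edge of board per column"
    h=cv2.cvtColor(i,cv2.COLOR_RGB2HSV); m=cv2.inRange(h,np.array((3,110,40)),np.array((16,255,255)))
    return [(u,int(np.flatnonzero(m[y0:y1,u]).max()+y0) if m[y0:y1,u].any() else None) for u in range(x0,x1,8)]
E
python3 - <<'E'
from h import *
o=get_obs();print(o["tool_pos"],o["contact_force"],o["moment"],o["grip_width"])
i0=cv2.imread("pics/scene0.png")[:,:,::-1]; i,C=shot("scene","k2")
print(ext(i0,C,406,536,180,290)); print(ext(i,C,406,536,180,290))
E
```

```text
[605.54414112 -26.06766231  12.71144748] [-8.45753605 -3.75681935 19.59676203] [-0.4700032   1.35941339  0.05714675] 33.5694985791741
[(406, 200), (414, 212), (422, 224), (430, 236), (438, 248), (446, 261), (454, 273), (462, 275), (470, 273), (478, 271), (486, 269), (494, 267), (502, 263), (510, 262), (518, 260), (526, 258), (534, None)]
[(406, 193), (414, 205), (422, 218), (430, 230), (438, 243), (446, 255), (454, 267), (462, 269), (470, 267), (478, 266), (486, 265), (494, 263), (502, 261), (510, 261), (518, 260), (526, 258), (534, None)]
```

Emit:
arm_command(gripper=[25,50,50,50,50], dp=[[0,0,-0.1],[0,0,0],[0,0,0],[0,0,-0.4],[0,0,-1]], twist=[0,0,0,0,0])

```text
time: 35.15
tool_pos: [604.6, -25.7, 47.3]
tcp_rot: [-3.139, -0.0, 1.395]
contact_force: [-0.0, -0.9, -1.1]
grip_width: 50.0
finger_force: 0.0
```

Emit:
arm_command(gripper=[60,60,60,60,60], dp=[[0,0,-1],[0,0,-1],[0,0,-1],[0,0,-1],[0,0,0]], twist=[0,0,-1,-1,-1])

```text
time: 35.78
tool_pos: [606.8, -26.0, 150.8]
tcp_rot: [3.137, 0.001, 1.66]
contact_force: [0.6, -0.1, -0.6]
grip_width: 60.3
finger_force: 0.0
```

Emit:
arm_command(gripper=[62,62,62,62,62], dp=[[0,0,0],[0,0,0],[0,0,0],[0,0,0],[0,0,0]], twist=[-1,-1,-0.8,0,0])

```text
time: 36.4
tool_pos: [605.5, -25.9, 147.9]
tcp_rot: [3.141, 0.0, 1.9]
contact_force: [0.2, 0.5, -0.5]
grip_width: 61.9
finger_force: 0.0
```

```bash
cat >> h.py <<'E'
def goto(x,y,z=None,yaw=None,o=None):
    "units to a target in the tool axes as they stand"
    o=o or get_obs(); p=o["tool_pos"]; a=o["tcp_rot"][2]; d=np.array([x,y])-p[:2]
    print("at",p.round(1),"yaw",round(np.degrees(a),1),"F",o["contact_force"].round(1),"w",round(o["grip_width"],1),"| units x %.2f y %.2f"%(d@[np.cos(a),np.sin(a)]/25,d@[np.sin(a),-np.cos(a)]/25),
      "" if z is None else "z %.2f"%((p[2]-z)/25),"" if yaw is None else "tw %.2f"%((np.degrees(a)-yaw)/5))
E
python3 - <<'E'
from h import *
goto(489.5,59.5,5,108.8)
i,C=shot("scene"); print(ext(i,C,406,536,180,290))
for r in rects(i,C,*COL["yellow"][:2],34,200): 
  if r[1][1]>0 and r[1][1]<200:print(*r)
w,C=shot("wrist")
for r in rects(w,C,*COL["yellow"][:2],34,500): print("w",*r)
E
```

```text
at [605.5 -25.9 147.9] yaw 108.9 F [ 0.2  0.5 -0.5] w 61.9 | units x 4.73 y -3.28 z 5.72 tw 0.01
[(406, 193), (414, 205), (422, 218), (430, 230), (438, 243), (446, 255), (454, 266), (462, 269), (470, 267), (478, 266), (486, 265), (494, 263), (502, 262), (510, 261), (518, 260), (526, 258), (534, None)]
[364. 178.] [309.6 142.7  61.4 141.4  87.6]
w [376. 144.] [621.   40.8  37.9  31.9  78.9]
w [185.  47.] [494.9  56.   50.   49.8  18.9]
```

Emit:
arm_command(gripper=[66,66,66,66,66], dp=[[0.95,-0.66,0],[0.95,-0.66,0],[0.95,-0.66,0],[0.94,-0.65,0],[0.94,-0.65,0]], twist=[0,0,0,0,0])

```text
time: 37.12
tool_pos: [488.7, 59.7, 147.8]
tcp_rot: [3.141, 0.0, 1.901]
contact_force: [1.0, 0.2, -0.1]
grip_width: 66.2
finger_force: 0.0
```

```bash
python3 - <<'E'
from h import *
goto(489.5,59.5,5,108.8)
w,C=shot("wrist")
for r in rects(w,C,(12,60,60),(35,255,255),34,500): print("w",*r)
E
```

```text
at [488.7  59.7 147.8] yaw 108.9 F [ 1.   0.2 -0.1] w 66.2 | units x -0.02 y 0.03 z 5.71 tw 0.02
w [433. 389.] [598.7  -9.8 296.8  30.1  19. ]
w [506. 335.] [634.   36.7  12.5  57.3  24.7]
w [137. 331.] [393.8 -46.   17.   57.8   7.5]
w [319. 190.] [481.3  85.1  44.5 108.1  18.9]
w [601.   8.] [597.5 236.1  51.9  13.6  18.9]
w [117.  44.] [336.8 136.8  63.5 127.5  86.7]
```

Emit:
arm_command(gripper=[66,66,66,66,66], dp=[[0,0.03,1],[0,0,1],[0,0,1],[0,0,1],[0,0,1]], twist=[0,0,0,0,0])

```text
time: 37.8
tool_pos: [490.8, 59.2, 22.0]
tcp_rot: [3.141, 0.0, 1.901]
contact_force: [-0.4, 0.1, 0.8]
grip_width: 66.1
finger_force: 0.0
```

Emit:
arm_command(gripper=[66,66,35,35,35], dp=[[0,0,0.4],[0,0,0.3],[0,0,0],[0,0,0],[0,0,0]], twist=[0,0,0,0,0])

```text
time: 38.42
tool_pos: [490.5, 59.4, 5.8]
tcp_rot: [3.141, 0.001, 1.902]
contact_force: [-0.3, 0.0, 1.4]
grip_width: 44.7
finger_force: 29.9
```

Emit:
arm_command(gripper=[35,35,35,35,35], dp=[[0,0,0],[0,0,0],[0,0,-0.8],[0,0,-0.8],[0,0,-0.8]], twist=[0,0,0,0,0])

```text
time: 39.05
tool_pos: [490.0, 59.5, 65.6]
tcp_rot: [-3.141, -0.0, 1.902]
contact_force: [-0.0, -1.2, -0.8]
grip_width: 44.7
finger_force: 29.9
```

Emit:
arm_command(gripper=[35,35,35,35,35], dp=[[0,0,0],[0,0,0],[0,0,0],[0,0,0],[0,0,0]], twist=[0.9,0.8,0.8,0.8,0.1])

```text
time: 39.67
tool_pos: [490.0, 59.5, 65.1]
tcp_rot: [-3.141, 0.0, 1.605]
contact_force: [-0.2, -0.5, -0.5]
grip_width: 44.4
finger_force: 29.9
```

```bash
python3 - <<'E'
from h import *
goto(550,120,5,91.9)
w,C=shot("wrist")
for r in rects(w,C,(12,60,60),(35,255,255),34+get_obs()["tool_pos"][2]-5,500): print("w",*r)
E
```

```text
at [490.   59.5  65.1] yaw 92.0 F [-0.2 -0.5 -0.5] w 44.4 | units x 2.34 y 2.48 z 2.40 tw 0.01
w [407. 383.] [518.6  47.9 159.   15.7   2.1]
w [447. 332.] [532.9  62.9   7.2  27.1  11.1]
w [193. 333.] [451.   60.   27.1   7.6  84.7]
w [593. 284.] [578.4  81.5   7.6  36.   67.5]
w [318. 189.] [489.8 105.4  44.1  73.3   2.6]
w [57. 99.] [414.7 131.1  43.4  36.7  86.5]
```

Emit:
arm_command(gripper=[35,35,35,35,35], dp=[[0.46,0.49,0],[0.46,0.49,0],[0.46,0.49,0],[0.46,0.49,0],[0.46,0.49,0.4]], twist=[0,0,0,0,0])

```text
time: 40.35
tool_pos: [551.1, 120.3, 55.4]
tcp_rot: [3.139, -0.0, 1.606]
contact_force: [-0.1, 0.1, -1.6]
grip_width: 44.9
finger_force: 29.9
```

Emit:
arm_command(gripper=[35,35,35,35,35], dp=[[0,0,0.6],[0,0,0.6],[0,0,0.4],[0,0,0.3],[0,0,0]], twist=[0,0,0,0,0])

```text
time: 40.98
tool_pos: [549.1, 118.7, 7.2]
tcp_rot: [-3.141, 0.0, 1.604]
contact_force: [0.1, -0.8, -0.5]
grip_width: 45.2
finger_force: 29.9
```

```bash
python3 - <<'E'
from h import *
goto(549.6,182.5,7.3,91.9)
w,C=shot("wrist")
for r in rects(w,C,(12,60,60),(35,255,255),35,500): print("w",*r)
E
```

```text
at [549.1 118.7   7.2] yaw 91.9 F [ 0.1 -0.8 -0.5] w 45.2 | units x 2.55 y 0.11 z -0.00 tw 0.01
w [388. 384.] [576.7 106.4 158.2  15.9   2.1]
w [447. 332.] [592.3 121.6   7.4  27.5  10.2]
w [193. 333.] [509.7 118.6  27.4   7.6  84.5]
w [318. 189.] [549.  164.5  44.5  74.    2.5]
```

Forward under the edge in small steps.

Emit:
arm_command(gripper=[35,35,35,35,35], dp=[[0.35,0,0],[0.35,0,0],[0.35,0,0],[0.35,0,0],[0,0,0]], twist=[0,0,0,0,0])

```text
time: 41.65
tool_pos: [548.1, 154.8, 7.7]
tcp_rot: [3.142, 0.0, 1.606]
contact_force: [-0.1, -0.9, -1.4]
grip_width: 44.7
finger_force: 29.9
```

Emit:
arm_command(gripper=[35,35,35,35,35], dp=[[0.3,0,0],[0.3,0,0],[0.3,0,0],[0.3,0,0],[0,0,0]], twist=[0,0,0,0,0])

```text
time: 42.28
tool_pos: [547.2, 184.6, 7.7]
tcp_rot: [3.141, 0.0, 1.606]
contact_force: [-0.4, 0.0, -1.4]
grip_width: 44.9
finger_force: 29.9
```

```bash
python3 - <<'E'
from h import *
goto(549.6,182.5,5.5,91.9)
i,C=shot("scene"); print(ext(i,C,406,536,180,290))
E
```

```text
at [547.2 184.6   7.7] yaw 92.0 F [-0.4  0.  -1.4] w 44.9 | units x -0.09 y 0.09 z 0.09 tw 0.02
[(406, 238), (414, None), (422, None), (430, 217), (438, 243), (446, 254), (454, 266), (462, 269), (470, 267), (478, 266), (486, 265), (494, 263), (502, 262), (510, 261), (518, 260), (526, 258), (534, None)]
```

Emit:
arm_command(gripper=[35,35,54,54,54], dp=[[0,0,0.08],[0,0,0],[0,0,0],[0,0,0],[0,0,-0.1]], twist=[0,0,0,0,0])

```text
time: 42.95
tool_pos: [547.1, 183.8, 8.1]
tcp_rot: [-3.141, 0.0, 1.605]
contact_force: [-0.2, -0.1, 0.4]
grip_width: 53.4
finger_force: 0.0
```

Emit:
arm_command(gripper=[54,54,54,54,54], dp=[[-0.6,0,0],[-0.8,0,0],[-1,0,0],[0,0,-1],[0,0,-1]], twist=[0,0,0,0,0])

```text
time: 43.58
tool_pos: [549.0, 121.9, 58.5]
tcp_rot: [-3.14, 0.0, 1.603]
contact_force: [-0.1, 0.2, 0.2]
grip_width: 54.5
finger_force: 0.0
```

Emit:
arm_command(gripper=[54,54,54,54,54], dp=[[0,0,-1],[0,0,-1],[0,0,-0.8],[0,0,0],[0,0,0]], twist=[0,0,0.8,0.8,0.8])

```text
time: 44.2
tool_pos: [549.3, 122.4, 128.5]
tcp_rot: [3.141, 0.0, 1.392]
contact_force: [-0.0, -0.7, -0.4]
grip_width: 53.9
finger_force: 0.0
```

```bash
python3 - <<'E'
from h import *
goto(605.5,-26,12,80)
w,C=shot("wrist")
for r in rects(w,C,(12,60,60),(35,255,255),34,500): print("w",*r)
i,C=shot("scene"); print(ext(i,C,406,536,180,290))
h=cv2.cvtColor(i,cv2.COLOR_RGB2HSV); m=cv2.inRange(h,np.array((3,150,40)),np.array((16,255,255)))
m[:,:310]=0;m[:,400:]=0;m[:210]=0
u=np.array([np.cos(1.396),np.sin(1.396)])
v=ray(C,np.argwhere(m)[:,::-1],50)[:,:2]; print(len(v),(v@u).min(),(v@u).max())
E
```

```text
at [549.3 122.4 128.5] yaw 79.8 F [-0.  -0.7 -0.4] w 53.9 | units x -5.44 y 3.27 z 4.66 tw -0.05
w [417. 391.] [595.3  13.8   8.2 298.4  79.8]
w [472. 330.] [635.9  47.1  53.3  13.5  88.4]
w [168. 332.] [445.8  81.2  53.4  15.   67.8]
w [ 40. 254.] [379.9 143.5  47.6  63.7  86.7]
w [274.  52.] [546.2 206.3 103.8 273.6  79.8]
[(406, 242), (414, 240), (422, 238), (430, 235), (438, 243), (446, 254), (454, 265), (462, 269), (470, 267), (478, 266), (486, 265), (494, 263), (502, 261), (510, 261), (518, 259), (526, 258), (534, None)]
796 57.51125887130878 239.34339916747933
```

Emit:
arm_command(gripper=[50,50,50,50,50], dp=[[-1,0.65,0],[-1,0.65,0],[-1,0.65,0],[-1,0.65,0],[-0.9,0.6,0]], twist=[0,0,0,0,0])

```text
time: 44.92
tool_pos: [606.7, -12.7, 128.0]
tcp_rot: [-3.141, 0.0, 1.396]
contact_force: [-0.2, 0.5, 0.9]
grip_width: 50.1
finger_force: 0.0
```

Emit:
arm_command(gripper=[50,50,50,50,50], dp=[[-0.54,0.07,0],[0,0,0.8],[0,0,1],[0,0,1],[0,0,1]], twist=[0,0,0,0,0])

```text
time: 45.55
tool_pos: [605.3, -24.2, 32.4]
tcp_rot: [-3.141, 0.0, 1.396]
contact_force: [0.6, 0.3, -0.2]
grip_width: 50.0
finger_force: 0.0
```

Emit:
arm_command(gripper=[50,50,25,25,25], dp=[[0,0,0.5],[0,0,0.3],[0,0,0],[0,0,0],[0,0,0]], twist=[0,0,0,0,0])

```text
time: 46.18
tool_pos: [606.5, -24.3, 14.0]
tcp_rot: [3.14, 0.0, 1.396]
contact_force: [0.2, -0.4, 1.8]
grip_width: 33.5
finger_force: 29.9
```

Emit:
arm_command(gripper=[25,25,25,25,25], dp=[[0.02,0,-0.3],[0.04,0,-0.3],[0.06,0,-0.3],[0.06,0,-0.3],[0.06,0,-0.3]], twist=[0,0,0,0,0])

```text
time: 46.8
tool_pos: [607.0, -17.9, 50.9]
tcp_rot: [-3.141, -0.0, 1.395]
contact_force: [0.4, -0.2, -8.0]
grip_width: 33.7
finger_force: 30.0
```

```bash
python3 - <<'E'
from h import *
goto(605.5,-26,12,80)
i,C=shot("scene"); print(ext(i,C,406,536,180,290))
E
```

```text
at [607.  -17.9  50.9] yaw 80.0 F [ 0.4 -0.2 -8. ] w 33.7 | units x -0.33 y -0.00 z 1.56 tw -0.01
[(406, 242), (414, 239), (422, 238), (430, 235), (438, 243), (446, 255), (454, 270), (462, 271), (470, 269), (478, 268), (486, 266), (494, 265), (502, 263), (510, 261), (518, 260), (526, 258), (534, None)]
```

Emit:
arm_command(gripper=[25,25,25,25,25], dp=[[0.11,0,-0.3],[0.12,0,-0.3],[0.13,0,-0.3],[0.13,0,-0.3],[0,0,0]], twist=[0,0,0,0,0])

```text
time: 47.48
tool_pos: [609.7, -5.8, 81.5]
tcp_rot: [3.14, -0.0, 1.396]
contact_force: [0.5, -0.0, -7.5]
grip_width: 34.1
finger_force: 30.0
```

```bash
python3 - <<'E'
from h import *
o=get_obs(); goto(605.5,-26,12,80); print(o["moment"])
i,C=shot("scene"); print(ext(i,C,450,536,180,290))
for r in range(222,275,3): print(r,[int(x) for x in i[r,385:451:3].mean(1)])
E
```

```text
at [609.7  -5.8  81.5] yaw 80.0 F [ 0.5 -0.  -7.5] w 34.1 | units x -0.82 y -0.03 z 2.78 tw -0.01
[-0.03598606 -0.16187646 -0.09184937]
[(450, 264), (458, 272), (466, 270), (474, 269), (482, 267), (490, 265), (498, 264), (506, 262), (514, 261), (522, 259), (530, 256)]
222 [141, 139, 138, 138, 140, 143, 128, 111, 115, 118, 118, 117, 107, 25, 92, 89, 89, 84, 83, 83, 80, 82]
225 [140, 137, 139, 79, 116, 118, 118, 119, 119, 120, 118, 118, 120, 37, 56, 89, 91, 88, 82, 84, 84, 76]
228 [140, 138, 140, 28, 113, 121, 117, 116, 120, 119, 117, 116, 117, 120, 24, 88, 85, 91, 87, 84, 78, 83]
231 [139, 141, 141, 31, 45, 119, 113, 115, 117, 116, 122, 115, 61, 49, 51, 28, 91, 88, 88, 83, 82, 82]
234 [138, 140, 144, 27, 40, 100, 122, 122, 62, 49, 53, 53, 55, 53, 54, 26, 61, 88, 87, 86, 81, 81]
237 [140, 140, 137, 126, 36, 41, 52, 56, 56, 55, 53, 50, 48, 45, 57, 81, 21, 94, 84, 87, 85, 84]
240 [139, 138, 138, 143, 42, 48, 56, 50, 46, 40, 49, 141, 142, 129, 78, 78, 75, 25, 92, 84, 86, 83]
243 [137, 138, 139, 139, 144, 42, 49, 143, 141, 147, 127, 103, 140, 140, 69, 77, 80, 41, 62, 86, 84, 81]
246 [139, 
[... 340 characters left out ...]
127, 127, 127, 128, 127, 129, 131, 133, 131, 132, 129, 130, 132, 116, 65, 27, 88]
258 [135, 108, 61, 56, 36, 40, 48, 56, 65, 72, 87, 120, 114, 122, 100, 141, 138, 139, 140, 57, 60, 34]
261 [103, 104, 107, 103, 104, 81, 84, 80, 26, 49, 48, 61, 54, 35, 41, 81, 76, 75, 78, 79, 79, 44]
264 [77, 76, 77, 80, 77, 77, 79, 77, 72, 61, 102, 30, 41, 43, 39, 102, 73, 67, 72, 77, 79, 84]
267 [77, 79, 75, 76, 76, 69, 71, 66, 125, 38, 118, 57, 49, 44, 36, 92, 140, 138, 140, 127, 79, 78]
270 [134, 138, 138, 140, 138, 140, 139, 138, 139, 146, 31, 30, 78, 137, 142, 141, 138, 138, 140, 141, 74, 81]
273 [139, 138, 139, 139, 138, 139, 138, 139, 138, 138, 140, 140, 140, 139, 139, 138, 138, 137, 138, 138, 131, 75]
```

Emit:
arm_command(gripper=[25,25,25,25,25], dp=[[-0.3,0,0],[-0.4,0,0],[-0.4,0,0],[-0.3,0,0],[-0.2,0,0]], twist=[0,0,0,0,0])

```text
time: 48.15
tool_pos: [602.1, -46.4, 80.7]
tcp_rot: [-3.142, -0.0, 1.395]
contact_force: [0.3, 2.3, -5.3]
grip_width: 33.7
finger_force: 30.0
```

Emit:
arm_command(gripper=[25,25,25,25,25], dp=[[-0.14,0,0.4],[-0.12,0,0.4],[-0.1,0,0.4],[-0.08,0,0.4],[-0.06,0,0.4]], twist=[0,0,0,0,0])

```text
time: 48.78
tool_pos: [600.0, -58.0, 29.9]
tcp_rot: [-3.141, 0.0, 1.395]
contact_force: [0.2, -1.7, -3.7]
grip_width: 33.8
finger_force: 30.0
```

Emit:
arm_command(gripper=[25,25,25,25,25], dp=[[-0.04,0,0.3],[-0.02,0,0.2],[0,0,0.15],[0,0,0.1],[0,0,0]], twist=[0,0,0,0,0])

```text
time: 49.4
tool_pos: [599.9, -59.3, 14.9]
tcp_rot: [3.141, 0.0, 1.396]
contact_force: [-8.2, 1.2, 16.9]
grip_width: 33.9
finger_force: 30.0
```

```bash
python3 - <<'E'
from h import *
goto(605.5,-26,12,80)
i,C=shot("scene"); print(ext(i,C,406,536,180,290))
E
```

```text
at [599.9 -59.3  14.9] yaw 80.0 F [-8.2  1.2 16.9] w 33.9 | units x 1.35 y -0.01 z 0.12 tw -0.00
[(406, 242), (414, 240), (422, 238), (430, 235), (438, 243), (446, 255), (454, 270), (462, 271), (470, 270), (478, 268), (486, 266), (494, 265), (502, 263), (510, 261), (518, 260), (526, 258), (534, None)]
```

Emit:
arm_command(gripper=[45,45,45,45,45], dp=[[0,0,0],[0,0,0],[0.6,0,0],[0.64,0,0],[0,0,0.05]], twist=[0,0,0,0,0])

```text
time: 50.08
tool_pos: [605.4, -27.0, 10.6]
tcp_rot: [3.142, -0.0, 1.398]
contact_force: [-0.1, -0.4, 0.4]
grip_width: 45.0
finger_force: 0.0
```

Emit:
arm_command(gripper=[25,25,25,25,25], dp=[[0,0,0],[0,0,0],[0,0,0],[0,0,-0.3],[0,0,-0.5]], twist=[0,0,0,0,0])

```text
time: 50.7
tool_pos: [604.0, -29.0, 30.0]
tcp_rot: [-3.138, 0.0, 1.395]
contact_force: [0.0, 0.2, -8.2]
grip_width: 33.7
finger_force: 30.0
```

Emit:
arm_command(gripper=[25,25,25,25,25], dp=[[0,0,-0.6],[0,0,-0.6],[0,0,-0.7],[0,0,-0.7],[0,0,-0.7]], twist=[0,0,0,0,0])

```text
time: 51.32
tool_pos: [605.2, -28.9, 114.7]
tcp_rot: [3.141, 0.0, 1.395]
contact_force: [-0.3, -0.2, -8.3]
grip_width: 34.1
finger_force: 30.0
```

Emit:
arm_command(gripper=[25,25,25,25,25], dp=[[0,0,-0.7],[0,0,-0.3],[-0.7,-0.3,0],[-0.8,-0.3,0],[-0.8,-0.3,0]], twist=[0,0,0,0,0])

```text
time: 51.95
tool_pos: [571.7, -83.1, 137.7]
tcp_rot: [-3.14, 0.0, 1.395]
contact_force: [0.8, -1.0, -8.9]
grip_width: 34.0
finger_force: 30.0
```

```bash
python3 - <<'E'
from h import *
goto(427,-297,16,90)
E
```

```text
at [571.7 -83.1 137.7] yaw 79.9 F [ 0.8 -1.  -8.9] w 34.0 | units x -9.44 y -4.20 z 4.87 tw -2.02
```

Emit:
arm_command(gripper=[25,25,25,25,25], dp=[[-0.9,-0.4,0],[-0.9,-0.4,0],[-0.9,-0.4,0],[-0.9,-0.4,0],[-0.9,-0.4,0]], twist=[0,0,0,0,0])

```text
time: 52.58
tool_pos: [502.8, -185.3, 138.1]
tcp_rot: [-3.141, 0.0, 1.394]
contact_force: [0.5, -0.3, -8.7]
grip_width: 33.8
finger_force: 30.0
```

Emit:
arm_command(gripper=[25,25,25,25,25], dp=[[-0.9,-0.4,0],[-0.9,-0.4,0],[-0.9,-0.4,0],[-0.9,-0.4,0],[-0.9,-0.4,0]], twist=[0,0,0,0,0])

```text
time: 53.2
tool_pos: [433.8, -287.1, 138.2]
tcp_rot: [3.142, 0.0, 1.394]
contact_force: [0.6, 0.4, -8.7]
grip_width: 33.7
finger_force: 30.0
```

Emit:
arm_command(gripper=[25,25,25,25,25], dp=[[-0.44,-0.2,0],[0,0,0.4],[0,0,0.7],[0,0,0.6],[0,0,0.5]], twist=[0,-0.6,-0.6,-0.5,-0.3])

```text
time: 53.82
tool_pos: [428.2, -295.6, 82.7]
tcp_rot: [3.141, -0.0, 1.57]
contact_force: [0.9, -0.8, -7.8]
grip_width: 33.8
finger_force: 30.0
```

```bash
python3 - <<'E'
from h import *
goto(427,-297,16,90)
i,C=shot("scene")
for r in rects(i,C,(3,150,40),(16,255,255),44+get_obs()["tool_pos"][2]-13,300): print(*r)
w,C=shot("wrist")
for r in rects(w,C,(3,150,40),(16,255,255),44+get_obs()["tool_pos"][2]-13,300): print("w",*r)
E
```

```text
at [ 428.2 -295.6   82.7] yaw 90.0 F [ 0.9 -0.8 -7.8] w 33.8 | units x -0.05 y -0.05 z 2.67 tw -0.00
[463. 238.] [642.9 289.8 301.  195.5   2.7]
[625.  43.] [ -49.5 1286.8  108.6  724.    45.4]
w [320. 371.] [ 4.295e+02 -3.052e+02  3.410e+01  1.390e+01  2.000e-01]
w [320. 240.] [ 4.295e+02 -2.610e+02  3.510e+01  4.670e+01  1.000e-01]
```

Emit:
arm_command(gripper=[25,25,25,25,25], dp=[[0,-0.05,0.6],[0,0,0.6],[0,0,0.6],[0,0,0.5],[0,0,0.2]], twist=[0,0,0,0,0])

```text
time: 54.55
tool_pos: [426.8, -295.3, 19.6]
tcp_rot: [-3.14, -0.001, 1.57]
contact_force: [-0.3, 0.9, -8.5]
grip_width: 34.2
finger_force: 30.0
```

Emit:
arm_command(gripper=[25,25,25,25,25], dp=[[0,0,0.1],[0,0,0.1],[0,0,0.05],[0,0,0],[0,0,0]], twist=[0,0,0,0,0])

```text
time: 55.18
tool_pos: [427.3, -295.7, 14.7]
tcp_rot: [3.141, 0.0, 1.57]
contact_force: [-0.5, 0.0, -9.1]
grip_width: 33.7
finger_force: 30.0
```

Emit:
arm_command(gripper=[25,25,25,25,25], dp=[[0,0,0.06],[0,0,0.06],[0,0,0.06],[0,0,0.04],[0,0,0]], twist=[0,0,0,0,0])

```text
time: 55.8
tool_pos: [427.3, -295.5, 10.3]
tcp_rot: [3.141, 0.0, 1.57]
contact_force: [-3.3, 5.6, 9.2]
grip_width: 33.8
finger_force: 30.0
```

Emit:
arm_command(gripper=[25,54,54,54,54], dp=[[0,0,0],[0,0,0],[0,0,0],[0,0,0],[0,0,-0.6]], twist=[0,0,0,0,0])

```text
time: 56.42
tool_pos: [426.6, -295.2, 23.6]
tcp_rot: [-3.14, -0.002, 1.57]
contact_force: [0.8, -0.0, -0.5]
grip_width: 53.8
finger_force: 0.0
```

Emit:
arm_command(gripper=[54,54,54,54,54], dp=[[0,0,-1],[0,0,-1],[0,0,-1],[0,0,-1],[0,0,-1]], twist=[0,0,0,0,0])

```text
time: 57.05
tool_pos: [427.2, -295.6, 150.9]
tcp_rot: [3.141, 0.001, 1.57]
contact_force: [0.7, 0.1, -0.4]
grip_width: 54.1
finger_force: 0.0
```

Emit:
arm_command(gripper=[80,80,80,80,80], dp=[[0,0,-1],[-0.6,0.8,-1],[-0.6,0.8,-0.5],[-0.6,0.8,0],[-0.6,0.8,0]], twist=[0,0,0,0,0])

```text
time: 57.68
tool_pos: [507.7, -356.1, 212.9]
tcp_rot: [3.141, 0.001, 1.57]
contact_force: [-0.3, -0.3, -0.2]
grip_width: 80.0
finger_force: 0.0
```

```bash
cat >> h.py <<'E'
COL.update(red1=((0,60,60),(8,255,255),12),violet=((120,35,50),(155,255,255),12),green=((35,60,40),(80,255,255),12),blue=((105,120,50),(125,255,255),4),orange=((8,150,40),(16,255,255),47))
def look(n,ks,amin=100):
    i,C=shot(n,"last_"+n)
    for k in ks:
        for c,r in rects(i,C,*COL[k],amin): 
            if r[0]<800 and r[1]<0: print(n,k,c,r)
E
python3 - <<'E'
from h import *
goto(0,0)
look("scene",["green","red1","violet","blue","orange"]); look("wrist",["green","red1","violet","blue","orange"])
E
```

```text
at [ 507.7 -356.1  212.9] yaw 89.9 F [-0.3 -0.3 -0.2] w 80.0 | units x 14.23 y -20.32  
scene green [304. 287.] [ 643.8 -120.3   59.3   67.7   66. ]
scene red1 [221. 267.] [ 523.  -299.4   60.    69.6   87.5]
scene violet [174. 277.] [ 523.7 -416.7   67.6   59.8   13.2]
scene blue [228. 306.] [ 640.8 -306.3   89.5   89.7   16.7]
scene blue [333. 272.] [612.5 -36.5  30.   39.8  72.6]
scene orange [216. 236.] [ 446.  -294.8  110.4   71.    89.4]
wrist red1 [328. 167.] [ 521.8 -312.7   35.3   59.3   87.5]
wrist violet [334. 277.] [ 523.1 -417.1   59.3   62.3   14.5]
wrist blue [478. 148.] [ 642.9 -306.9   89.5   89.2   17. ]
wrist orange [211. 133.] [ 433.  -295.5  108.4   40.4   90. ]
```

Emit:
arm_command(gripper=[80,80,80,80,80], dp=[[-0.82,0.2,0],[-0.82,0.2,0],[-0.82,0.19,0],[0,0,0.8],[0,0,1]], twist=[0,0,0,-1,-1])

```text
time: 58.4
tool_pos: [521.3, -417.1, 167.2]
tcp_rot: [3.141, 0.001, 1.747]
contact_force: [-0.3, 0.3, -0.5]
grip_width: 79.9
finger_force: 0.0
```

Emit:
arm_command(gripper=[80,80,80,80,80], dp=[[0,0,1],[0,0,1],[0,0,1],[0,0,1],[0,0,0.5]], twist=[-0.9,0,0,0,0])

```text
time: 59.02
tool_pos: [520.9, -416.3, 53.3]
tcp_rot: [-3.14, -0.002, 1.823]
contact_force: [0.4, -0.6, 0.2]
grip_width: 79.8
finger_force: 0.0
```

```bash
python3 - <<'E'
from h import *
goto(522.5,-417.7,2,104.5)
E
```

```text
at [ 520.9 -416.3   53.3] yaw 104.5 F [ 0.4 -0.6  0.2] w 79.8 | units x -0.07 y 0.05 z 2.05 tw -0.01
```

Emit:
arm_command(gripper=[80,80,80,80,80], dp=[[-0.05,0.05,0.8],[0,0,0.7],[0,0,0.55],[0,0,0],[0,0,0]], twist=[0,0,0,0,0])

```text
time: 59.65
tool_pos: [523.4, -418.2, 2.9]
tcp_rot: [3.141, 0.0, 1.823]
contact_force: [1.0, -0.2, 0.3]
grip_width: 80.3
finger_force: 0.0
```

Emit:
arm_command(gripper=[50,50,50,50,50], dp=[[0,0,0],[0,0,0],[0,0,0],[0,0,0],[0,0,-0.5]], twist=[0,0,0,0,0])

```text
time: 60.28
tool_pos: [522.7, -417.5, 14.6]
tcp_rot: [-3.14, -0.002, 1.823]
contact_force: [-0.2, -0.6, -1.0]
grip_width: 59.9
finger_force: 30.0
```

Emit:
arm_command(gripper=[50,50,50,50,50], dp=[[0,0,-1],[0,0,-1],[0,0,-1],[0,0,0],[0,0,0]], twist=[0,0,0,-0.46,0])

```text
time: 60.9
tool_pos: [523.4, -418.2, 91.2]
tcp_rot: [3.141, 0.001, 1.863]
contact_force: [-0.2, -0.2, -0.4]
grip_width: 59.5
finger_force: 30.0
```

```bash
python3 - <<'E'
from h import *
goto(641.5,-306.5,6,106.8)
look("wrist",["red1","blue"])
E
```

```text
at [ 523.4 -418.2   91.2] yaw 106.7 F [-0.2 -0.2 -0.4] w 59.5 | units x 2.92 y 5.81 z 3.41 tw -0.01
wrist red1 [380.  61.] [ 522.2 -302.4   57.9   59.5   87.8]
wrist blue [571. 118.] [ 639.5 -308.2   83.3   89.1   17. ]
```

Emit:
arm_command(gripper=[50,50,50,50,50], dp=[[0.49,0.97,0],[0.49,0.97,0],[0.49,0.97,0],[0.49,0.97,0],[0.49,0.97,0]], twist=[0,0,0,0,0])

```text
time: 61.58
tool_pos: [622.2, -323.7, 89.8]
tcp_rot: [-3.141, -0.001, 1.862]
contact_force: [0.3, -0.6, -0.7]
grip_width: 59.9
finger_force: 30.0
```

Emit:
arm_command(gripper=[50,50,50,50,50], dp=[[0.47,0.96,0],[0,0,1],[0,0,1],[0,0,0.6],[0,0,0]], twist=[0,0,0,0,0])

```text
time: 62.2
tool_pos: [640.8, -305.9, 23.8]
tcp_rot: [-3.14, -0.002, 1.863]
contact_force: [0.1, 0.7, 0.1]
grip_width: 59.5
finger_force: 30.0
```

```bash
python3 - <<'E'
from h import *
goto(641.8,-306.6,6.5,106.9)
E
```

```text
at [ 640.8 -305.9   23.8] yaw 106.7 F [0.1 0.7 0.1] w 59.5 | units x -0.04 y 0.03 z 0.69 tw -0.03
```

Emit:
arm_command(gripper=[50,50,50,50,50], dp=[[-0.02,0.02,0.3],[0,0,0.2],[0,0,0.17],[0,0,0],[0,0,0]], twist=[0,0,0,0,0])

```text
time: 62.82
tool_pos: [642.1, -306.8, 8.7]
tcp_rot: [3.141, 0.0, 1.863]
contact_force: [0.4, -0.1, -0.4]
grip_width: 59.2
finger_force: 30.0
```

Emit:
arm_command(gripper=[80,80,80,80,80], dp=[[0,0,0],[0,0,0],[0,0,0],[0,0,-0.5],[0,0,-1]], twist=[0,0,0,0,0])

```text
time: 63.45
tool_pos: [641.5, -306.4, 46.0]
tcp_rot: [-3.14, -0.001, 1.863]
contact_force: [-0.2, 0.8, -0.7]
grip_width: 80.3
finger_force: 0.0
```

Emit:
arm_command(gripper=[80,80,80,80,80], dp=[[0,0,-1],[0,0,-1],[-1,0,-1],[-1,0,-1],[-1,0,0]], twist=[0,0,0,0,0])

```text
time: 64.08
tool_pos: [665.0, -379.9, 150.7]
tcp_rot: [3.137, 0.005, 1.863]
contact_force: [0.6, -0.3, 0.7]
grip_width: 79.9
finger_force: 0.0
```

```bash
python3 - <<'E'
from h import *
goto(521.5,-300,2.5,87.6)
look("wrist",["red1","violet","blue"]); look("scene",["red1","violet","blue","green"])
E
```

```text
at [ 665.  -379.9  150.7] yaw 106.8 F [ 0.6 -0.3  0.7] w 79.9 | units x 4.71 y -4.57 z 5.93 tw 3.83
wrist red1 [138.  47.] [ 522.3 -300.6   24.4   23.3   88. ]
wrist red1 [140.  49.] [ 524.3 -300.1   60.7   62.2   87.8]
wrist violet [318. 111.] [ 643.7 -306.2   60.4   59.6   16.8]
wrist blue [317. 111.] [ 643.6 -306.9   89.3   88.6   16.8]
scene red1 [224. 266.] [ 523.5 -293.3   47.8   69.    87.6]
scene violet [227. 303.] [ 640.  -305.4   66.2   61.9   16.9]
scene blue [228. 306.] [ 640.8 -306.3   89.5   89.7   16.7]
scene blue [333. 272.] [612.5 -36.5  30.   39.8  72.6]
scene green [304. 287.] [ 643.8 -120.3   59.3   67.7   66. ]
```

Emit:
arm_command(gripper=[80,80,80,80,80], dp=[[0.94,-0.91,0],[0.94,-0.91,0],[0.94,-0.91,0],[0.94,-0.91,0],[0.93,-0.91,0]], twist=[0,0,0,0,0])

```text
time: 64.8
tool_pos: [519.6, -297.2, 146.2]
tcp_rot: [-3.142, -0.0, 1.864]
contact_force: [-0.7, 0.0, -0.1]
grip_width: 80.0
finger_force: 0.0
```

Emit:
arm_command(gripper=[80,80,80,80,80], dp=[[0,0,0],[0,0,0.8],[0,0,1],[0,0,1],[0,0,0.8]], twist=[1,1,1,0.8,0])

```text
time: 65.42
tool_pos: [520.3, -297.6, 55.3]
tcp_rot: [-3.141, -0.001, 1.531]
contact_force: [0.1, -0.2, -0.4]
grip_width: 80.2
finger_force: 0.0
```

```bash
python3 - <<'E'
from h import *
goto(521.5,-300.4,2.5,87.7)
E
```

```text
at [ 520.3 -297.6   55.3] yaw 87.7 F [ 0.1 -0.2 -0.4] w 80.2 | units x -0.11 y 0.05 z 2.11 tw 0.01
```

Emit:
arm_command(gripper=[80,80,80,80,80], dp=[[-0.11,0.05,0.8],[0,0,0.7],[0,0,0.6],[0,0,0],[0,0,0]], twist=[0,0,0,0,0])

```text
time: 66.05
tool_pos: [522.4, -302.1, 3.9]
tcp_rot: [3.141, 0.001, 1.531]
contact_force: [0.4, -0.5, -0.4]
grip_width: 80.2
finger_force: 0.0
```

Emit:
arm_command(gripper=[50,50,50,50,50], dp=[[0,0,0],[0,0,0],[0,0,0],[0,0,0],[0,0,-0.5]], twist=[0,0,0,0,0])

```text
time: 66.68
tool_pos: [521.4, -301.3, 15.5]
tcp_rot: [-3.14, -0.001, 1.531]
contact_force: [0.5, 0.3, 0.3]
grip_width: 59.3
finger_force: 30.0
```

Emit:
arm_command(gripper=[50,50,50,50,50], dp=[[0,0,-1],[0,0,-1],[0,0,-1],[0,0,0],[0,0,0]], twist=[0,-1,-1,-1,-0.84])

```text
time: 67.3
tool_pos: [522.3, -301.9, 92.2]
tcp_rot: [3.141, 0.001, 1.869]
contact_force: [0.2, 0.5, -2.1]
grip_width: 59.6
finger_force: 30.0
```

```bash
python3 - <<'E'
from h import *
goto(642,-306.7,18.5,106.8)
E
```

```text
at [ 522.3 -301.9   92.2] yaw 107.1 F [ 0.2  0.5 -2.1] w 59.6 | units x -1.59 y 4.52 z 2.95 tw 0.06
```

Emit:
arm_command(gripper=[50,50,50,50,50], dp=[[-0.33,0.9,0],[-0.33,0.9,0],[-0.33,0.91,0],[-0.33,0.91,0],[-0.32,0.9,0]], twist=[0.05,0,0,0,0])

```text
time: 67.92
tool_pos: [642.8, -308.5, 91.6]
tcp_rot: [3.142, 0.0, 1.862]
contact_force: [-0.1, -0.2, -1.3]
grip_width: 59.6
finger_force: 30.0
```

Emit:
arm_command(gripper=[50,50,50,50,50], dp=[[0,0,0.8],[0,0,0.8],[0,0,0.5],[0,0,0],[0,0,0]], twist=[0,0,0,0,0])

```text
time: 68.55
tool_pos: [642.4, -308.8, 39.2]
tcp_rot: [3.141, 0.001, 1.862]
contact_force: [-0.1, 0.6, 0.9]
grip_width: 59.8
finger_force: 30.0
```

```bash
python3 - <<'E'
from h import *
goto(642.2,-307.7,19.5,106.8)
E
```

```text
at [ 642.4 -308.8   39.2] yaw 106.7 F [-0.1  0.6  0.9] w 59.8 | units x 0.04 y 0.01 z 0.79 tw -0.02
```

Emit:
arm_command(gripper=[50,50,50,50,50], dp=[[0.04,0,0.3],[0,0,0.28],[0,0,0.2],[0,0,0],[0,0,0]], twist=[0,0,0,0,0])

```text
time: 69.18
tool_pos: [641.7, -307.5, 19.9]
tcp_rot: [-3.141, 0.0, 1.862]
contact_force: [-2.4, 1.2, 5.7]
grip_width: 59.5
finger_force: 30.0
```

Emit:
arm_command(gripper=[50,80,80,80,80], dp=[[0,0,0],[0,0,0],[0,0,0],[0,0,-0.5],[0,0,-1]], twist=[0,0,0,0,0])

```text
time: 69.8
tool_pos: [641.2, -307.2, 56.2]
tcp_rot: [-3.14, -0.002, 1.862]
contact_force: [0.2, -0.1, 0.2]
grip_width: 80.2
finger_force: 0.0
```

Emit:
arm_command(gripper=[80,80,80,80,80], dp=[[0,0,-1],[0,0,-1],[-1,0,-1],[-1,0,-1],[-1,0,0]], twist=[0,0,0,0,0])

```text
time: 70.42
tool_pos: [664.7, -380.8, 161.0]
tcp_rot: [3.138, 0.005, 1.862]
contact_force: [0.1, -0.3, 0.7]
grip_width: 79.8
finger_force: 0.0
```

```bash
python3 - <<'E'
from h import *
goto(643,-190,2.5,66)
COL["red1"]=COL["red1"][:2]+(28,);COL["violet"]=COL["violet"][:2]+(16,)
look("wrist",["red1","violet","blue"]); look("scene",["red1","violet","blue","green"])
E
```

```text
at [ 664.7 -380.8  161. ] yaw 106.7 F [ 0.1 -0.3  0.7] w 79.8 | units x 7.56 y 1.36 z 6.34 tw 8.14
wrist red1 [309. 153.] [ 650.  -332.8   58.9   13.3    6.1]
wrist red1 [284.  91.] [ 617.5 -303.4   52.1   24.1   83.5]
wrist blue [318. 111.] [ 643.6 -307.1   89.2   89.    17. ]
scene red1 [227. 300.] [ 643.1 -305.8   66.1   59.2   17.1]
scene blue [230. 308.] [ 641.  -306.4   89.5   89.7   16.9]
scene blue [333. 272.] [612.5 -36.5  30.   39.8  72.6]
scene green [304. 287.] [ 643.8 -120.3   59.3   67.7   66. ]
```

Emit:
arm_command(gripper=[80,80,80,80,80], dp=[[0.95,0.17,0],[0.95,0.17,0],[0.95,0.17,0],[0.95,0.17,0],[0.95,0.17,0]], twist=[0,0,0,0,0])

```text
time: 71.15
tool_pos: [649.0, -257.5, 156.6]
tcp_rot: [-3.141, -0.001, 1.863]
contact_force: [-0.1, -0.2, -0.1]
grip_width: 80.1
finger_force: 0.0
```

Emit:
arm_command(gripper=[80,80,80,80,80], dp=[[0.95,0.17,0],[0.95,0.17,0],[0.9,0.17,0],[0,0,0],[0,0,0]], twist=[0,0,0,1,1])

```text
time: 71.78
tool_pos: [641.4, -187.4, 156.6]
tcp_rot: [-3.141, -0.0, 1.686]
contact_force: [-0.1, 0.3, 0.0]
grip_width: 80.1
finger_force: 0.0
```

Emit:
arm_command(gripper=[80,80,80,80,80], dp=[[0,0,0],[0,0,0],[0,0,0],[0,0,0],[0,0,0]], twist=[1,1,1,1,1])

```text
time: 72.4
tool_pos: [641.4, -187.9, 156.5]
tcp_rot: [-3.141, -0.0, 1.249]
contact_force: [-0.2, 0.1, -0.1]
grip_width: 80.3
finger_force: 0.0
```

Emit:
arm_command(gripper=[80,80,80,80,80], dp=[[0,0,0],[0,0,0],[0,0,0],[0,0,0],[0,0,0]], twist=[1,0.14,0,0,0])

```text
time: 73.03
tool_pos: [641.7, -188.8, 156.5]
tcp_rot: [3.142, 0.0, 1.152]
contact_force: [0.2, 0.5, -0.6]
grip_width: 80.2
finger_force: 0.0
```

```bash
python3 - <<'E'
from h import *
goto(643,-120.5,2.5,66)
look("wrist",["green"])
E
```

```text
at [ 641.7 -188.8  156.5] yaw 66.0 F [ 0.2  0.5 -0.6] w 80.2 | units x 2.52 y -1.06 z 6.16 tw 0.00
wrist green [279. 135.] [ 643.4 -120.4   58.4   59.3   66.1]
```

Emit:
arm_command(gripper=[80,80,80,80,80], dp=[[0.84,-0.35,0],[0.84,-0.35,0],[0.84,-0.36,0],[0,0,1],[0,0,1]], twist=[0,0,0,0,0])

```text
time: 73.7
tool_pos: [643.4, -118.3, 106.4]
tcp_rot: [3.14, -0.0, 1.154]
contact_force: [-0.4, -0.4, -0.9]
grip_width: 79.9
finger_force: 0.0
```

Emit:
arm_command(gripper=[80,80,80,80,80], dp=[[0,0,1],[0,0,1],[0,0,0.6],[0,0,0],[0,0,0]], twist=[0,0,0,0,0])

```text
time: 74.32
tool_pos: [643.8, -120.3, 42.5]
tcp_rot: [3.14, -0.0, 1.152]
contact_force: [-1.0, -0.0, 0.4]
grip_width: 79.5
finger_force: 0.0
```

```bash
python3 - <<'E'
from h import *
goto(643,-120.3,3,66)
E
```

```text
at [ 643.8 -120.3   42.5] yaw 66.0 F [-1.  -0.   0.4] w 79.5 | units x -0.01 y -0.03 z 1.58 tw 0.00
```

Emit:
arm_command(gripper=[80,80,80,80,80], dp=[[0,-0.02,0.7],[0,0,0.6],[0,0,0.27],[0,0,0],[0,0,0]], twist=[0,0,0,0,0])

```text
time: 74.95
tool_pos: [642.8, -120.4, 2.1]
tcp_rot: [3.141, 0.0, 1.152]
contact_force: [-0.0, -0.1, 0.2]
grip_width: 79.8
finger_force: 0.0
```

Emit:
arm_command(gripper=[50,50,50,50,50], dp=[[0,0,0],[0,0,0],[0,0,0],[0,0,0],[0,0,-0.5]], twist=[0,0,0,0,0])

```text
time: 75.58
tool_pos: [641.8, -120.0, 14.1]
tcp_rot: [-3.139, 0.0, 1.152]
contact_force: [-1.3, -0.3, -0.4]
grip_width: 59.8
finger_force: 30.0
```

Emit:
arm_command(gripper=[50,50,50,50,50], dp=[[0,0,-1],[0,0,-1],[0,0,-1],[0,0,-1],[0,0,0]], twist=[0,0,0,0,0])

```text
time: 76.2
tool_pos: [644.0, -120.7, 117.6]
tcp_rot: [3.136, -0.001, 1.152]
contact_force: [-0.4, -0.6, -1.1]
grip_width: 59.6
finger_force: 30.0
```

Emit:
arm_command(gripper=[50,50,50,50,50], dp=[[-1,0,0],[-1,0,0],[-1,0,0],[-1,0,0],[-1,0,0]], twist=[0,0,0,0,0])

```text
time: 76.82
tool_pos: [590.8, -234.9, 113.5]
tcp_rot: [-3.14, -0.0, 1.152]
contact_force: [0.4, -0.1, -0.9]
grip_width: 59.4
finger_force: 30.0
```

Emit:
arm_command(gripper=[50,50,50,50,50], dp=[[0,0,0],[0,0,0],[0,0,0],[0,0,0],[0,0,0]], twist=[-1,-1,-1,-1,-1])

```text
time: 77.45
tool_pos: [591.2, -234.2, 113.4]
tcp_rot: [-3.14, -0.001, 1.591]
contact_force: [-0.7, -0.2, -0.1]
grip_width: 59.5
finger_force: 30.0
```

Emit:
arm_command(gripper=[50,50,50,50,50], dp=[[0,0,0],[0,0,0],[0,0,0],[0,0,0],[0,0,0]], twist=[-1,-1,-1,-0.17,0])

```text
time: 78.08
tool_pos: [591.5, -234.3, 114.1]
tcp_rot: [-3.141, -0.001, 1.863]
contact_force: [-0.1, -0.3, -0.7]
grip_width: 59.4
finger_force: 30.0
```

```bash
python3 - <<'E'
from h import *
goto(641.8,-306.6,31.5,106.9)
E
```

```text
at [ 591.5 -234.3  114.1] yaw 106.8 F [-0.1 -0.3 -0.7] w 59.4 | units x -3.35 y 1.09 z 3.30 tw -0.03
```

Emit:
arm_command(gripper=[50,50,50,50,50], dp=[[-0.85,0.28,0],[-0.84,0.27,0],[-0.83,0.27,0],[-0.83,0.27,0],[0,0,0.5]], twist=[0,0,0,0,0])

```text
time: 78.7
tool_pos: [642.8, -308.1, 102.2]
tcp_rot: [3.14, 0.002, 1.863]
contact_force: [0.3, 0.6, -1.0]
grip_width: 59.6
finger_force: 30.0
```

Emit:
arm_command(gripper=[50,50,50,50,50], dp=[[0,0,0.8],[0,0,0.8],[0,0,0.6],[0,0,0],[0,0,0]], twist=[0,0,0,0,0])

```text
time: 79.32
tool_pos: [642.5, -306.7, 47.9]
tcp_rot: [3.141, 0.001, 1.865]
contact_force: [-0.4, 0.4, -0.5]
grip_width: 59.6
finger_force: 30.0
```

```bash
python3 - <<'E'
from h import *
goto(641.8,-306.6,30.5,106.9)
E
```

```text
at [ 642.5 -306.7   47.9] yaw 106.8 F [-0.4  0.4 -0.5] w 59.6 | units x 0.01 y -0.02 z 0.70 tw -0.01
```

Emit:
arm_command(gripper=[50,50,50,50,50], dp=[[0,-0.02,0.3],[0,0,0.25],[0,0,0.13],[0,0,0],[0,0,0]], twist=[0,0,0,0,0])

```text
time: 79.95
tool_pos: [641.7, -306.9, 30.4]
tcp_rot: [3.142, 0.0, 1.865]
contact_force: [-1.7, 0.3, 0.8]
grip_width: 59.7
finger_force: 30.0
```

Emit:
arm_command(gripper=[50,80,80,80,80], dp=[[0,0,0.03],[0,0,0],[0,0,0],[0,0,-0.5],[0,0,-1]], twist=[0,0,0,0,0])

```text
time: 80.58
tool_pos: [641.2, -306.5, 66.7]
tcp_rot: [-3.14, -0.002, 1.865]
contact_force: [-0.2, 0.2, 0.7]
grip_width: 80.2
finger_force: 0.0
```

Emit:
arm_command(gripper=[80,80,80,80,80], dp=[[0,0,-1],[0,0,-1],[-1,0,-1],[-1,0,-1],[-1,0,0]], twist=[0,0,0,0,0])

```text
time: 81.2
tool_pos: [664.7, -380.0, 171.5]
tcp_rot: [3.138, 0.005, 1.865]
contact_force: [-0.3, 0.4, 0.2]
grip_width: 79.9
finger_force: 0.0
```

```bash
python3 - <<'E'
from h import *
goto(0,0)
COL["green"]=COL["green"][:2]+(40,);COL["red1"]=COL["red1"][:2]+(28,)
look("wrist",["green","red1","blue"]); look("scene",["green","blue","orange"])
w=cv2.imread("pics/last_wrist.png"); s=cv2.imread("pics/last_scene.png")
cv2.imwrite("pics/final.png",np.hstack([cv2.resize(s[150:340,150:550],(800,380),interpolation=2)[:, :],])[:,:])
a=cv2.resize(s[160:330,170:540],(800,368),interpolation=2); b=w[20:220,160:480]; b=cv2.resize(b,(368,230))
c=np.zeros((600,800,3),np.uint8); c[:368]=a; c[370:,:368]=b; cv2.imwrite("pics/final.png",c)
i=s[:,:,::-1]; print(ext(i,None,438,536,180,290))
E
```

```text
at [ 664.7 -380.   171.5] yaw 106.9 F [-0.3  0.4  0.2] w 79.9 | units x 22.26 y -21.04  
wrist green [318. 112.] [ 643.4 -307.    59.2   58.8   16.9]
wrist blue [318. 112.] [ 643.5 -307.1   89.2   88.5   16.9]
scene green [226. 297.] [ 643.2 -306.2   66.6   60.7   16.4]
scene blue [230. 308.] [ 640.6 -306.7   91.    89.7   17.2]
scene blue [333. 272.] [612.5 -36.5  30.   39.8  72.6]
scene orange [217. 235.] [ 4.467e+02 -2.948e+02  7.000e+01  1.110e+02  4.000e-01]
[(438, 243), (446, 256), (454, 270), (462, 271), (470, 269), (478, 268), (486, 266), (494, 265), (502, 263), (510, 261), (518, 260), (526, 258), (534, None)]
```

View pics/final.png

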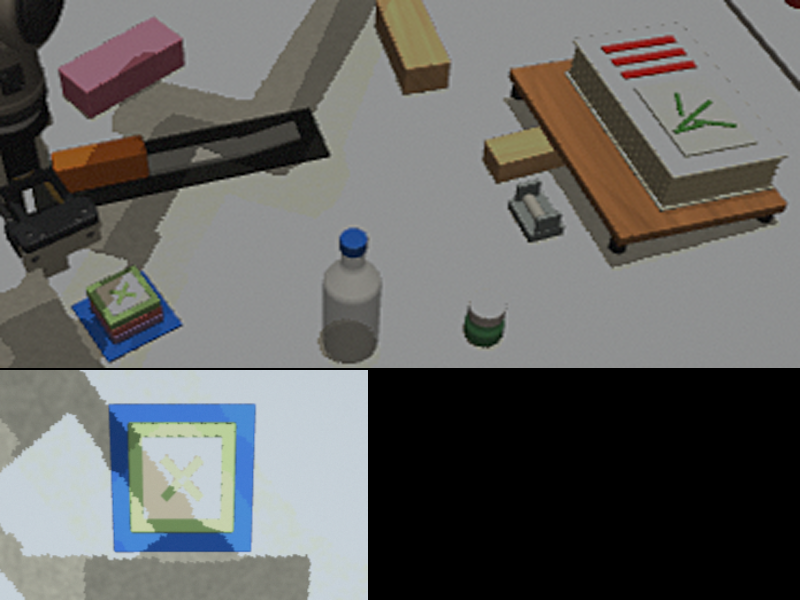

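```bash
python3 -c "
from plant import *
print(close_job())"
```

```text
the job is handed in; nothing more can be done
None
```

The job is done and handed in at about 81 s; the verdict was not shown. The board edge rests on the riser, which sits flat about 34 mm under it by measurement, and the bar is back lengthwise on its mat. The three tiles I found (green, pink, violet) are stacked square in the middle of the blue card, and the bottle and jar look unmoved in the last picture; the bowl, not worked near, was out of that view.

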